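# Switch off the warming tray and serve the last roll with the tongs

### The job

Switch the warming tray off by sliding the knob on its front control strip all the way to the off end (the robot's right, where the printed wedge is thinnest), then pick up the serving tongs, close their tips on the bread roll and lift it about 15 cm clear above the tray. The roll is hot and for eating, so never touch it with the gripper or arm, only with the tongs, and leave the teapot, the cup with its saucer and the jam jar where they stand. Finish while still holding the roll up in the tongs, clear of everything else.

Things in the scene. Friction and masses are not known exactly. Their poses are not given: they have to be found in the camera images.
- warmer: Electric warming tray, fixed, 250 deep (x) x 320 wide (y) mm, on the left or right half of the table, turned up to 0.12 rad. Origin: centre of its footprint on the table; x to the rear, y to the robot's left, z up. A carrying handle (bar, 36 mm high) at each end reaches to y = +-184 mm. In front, from x = -125 to -65 mm, a black control strip, its top 30 mm above the table.
- plate (a point): Centre of the top face of the warmer's dark, flat, rimless glass plate, 50 mm above the table. The plate spans 190 mm (x) by 320 mm (y), behind the lower control strip.
- heat (a joint): Position of the heat slide (m): 0 = off, end stop at the robot's right (warmer's -y, where the printed wedge of bars is thinnest); 0.060 = hottest, stop at the left (+y). Starts between 0.025 and 0.060, stays where it is left; about 1.5 N of friction, no spring.
- heat_grip (a point): Point in the slide's grey knob, 12 mm above the control strip (42 mm above the table). The knob is 22 mm (warmer x) by 14 mm (warmer y, the way it slides), its top 19 mm above the strip; its centre is 33 mm in front of the step up to the glass plate.
- roll: Small round crusty bread roll, 54 mm in diameter (widest 16 mm above its underside), 36 mm high, 22 to 45 g, standing loose on the glass plate. Origin at the centre of its underside, z up.
- tongs: Spring-steel serving tongs, 80 g, lying on edge beside the warmer, so the arms stand side by side and close level. Origin on the table, midway between the arms at the place to grip; x along the centre line to the tips, away from the robot within 0.35 rad; y to the left arm, z up. Bow end at x = -108 mm. Handle part of the arms: x = -90 to +37 mm, 2 to 26 mm above the table, 3 mm thick.
- tongs_mouth (a point): Midpoint between the two tip centres: 101 mm ahead of the tongs' origin, 13 mm above their lower edge. The tips are upright discs 26 mm in diameter, 3 mm thick, 82 mm apart inside when at rest.
- tongs_left: Left arm of the tongs; origin at its root by the bow, x along the arm to its tip centre 193 mm away. At rest the arms measure 62 mm over their outsides at the tongs' origin; squeezed to 56 mm there, 69 mm is left between the tips; at about 49 mm the tips meet the roll.
- tongs_right: Right arm of the tongs, the mirror image. The arms spring apart: squeezing at the tongs' origin takes about 7 N at the start, 9 N at 56 mm, 12 N when the tips meet the roll; more than that squeezes the roll, with about 0.47 of the surplus at the tips.
- teapot: White fluted china pot with spout, handle and lid, 194 mm high, 265 mm from spout to handle, loose on a dark round woven mat at the robot's far left. Bystander; origin under its centre.
- saucer: White saucer, 116 mm across, loose on the table beyond the work. Bystander; origin under its centre.
- cup: White cup with handle, 68 mm across, 55 mm high, standing on the saucer. Bystander; origin under its centre.
- jar: Jam jar, 60 mm across, 85 mm high, loose on the table at the robot's right. Bystander; origin under its centre.

How it is judged:
On the way, in this order (a step that is already met when the one before it is completed fails the run):
1. the heat slide is at its off stop, the tongs not yet touched (value of joint heat below 0.004 m and distance of tongs from where it was at the start of the episode below 0.02 m), for 0.2 s.
2. the tongs, held in the gripper, have both tips closed on the roll (contact force between each of tongs_left, tongs_right and roll above 0.3 N and contact force between the fingers and tongs above 1 N and distance between tongs_mouth and roll below 0.04 m), for 0.2 s.
At the end, for the whole second after the job is handed in: Slide within 4 mm of off; roll still (below 30 mm/s), pinched by both tips of the tongs, its underside 80 mm or more above the glass plate; tongs held in the fingers, tongs and roll clear of warmer and teapot; teapot, saucer, cup and jar within 20 mm of where they began (all of step 2 and value of joint heat below 0.004 m and z of roll in the frame of plate above 0.08 m and contact force between each of warmer, teapot and tongs below 0.05 N and contact force between each of warmer, teapot and roll below 0.05 N and height (world z) of tongs_mouth above 0.1 m and linear speed of roll below 0.03 m/s and distance of each of teapot, saucer, cup, jar from where it was at the start of the episode below 0.02 m); the arm keeps its last pose, push and grip.
It fails at once if the gripper or arm touches the hot roll (contact force between any of the fingers, the arm and roll above 0.3 N).
It fails at once if a bystander is shifted by more than 20 mm (distance of any of teapot, saucer, cup, jar from where it was at the start of the episode above 0.02 m).
It also fails if it takes over 54 s, if anything falls off the work surface, if the arm or the gripper's body presses on something with over 40 N, if the wrist force passes 120 N, or if a joint passes its speed limit or range.

### The arm

A 7-joint arm with a two-finger parallel gripper is mounted at the origin on the work surface. World frame = base frame: x ahead of the robot, y to its left, z up, the work surface at z = 0. Lengths are in m, angles in rad, forces in N, time in s.
With the tool pointing down it reaches from about 0.4 to 0.9 m from the base axis. Payload 5.5 kg.
Tool frame: the origin (TCP) lies midway between the tips of the shut fingers; the grasp point (between the pads) lies 19 mm behind it; z points along the fingers, y is the line along which they close (so a half turn about z gives the same grasp; the last joint's range is limited). The gripper opens to 85 mm and grips with 20 to 120 N. Pads are 22 mm wide; open, the fingers measure 114 mm over their backs; the gripper's body (76 mm by 85 mm) begins 54 mm behind the grasp point. The pads swing forward as they close: fully open they stand 13 mm farther back than shut.
Start: joints at [-0.897, 0.501, -0.427, 1.55, 0.221, 1.138, -0.21], TCP at [0.26, 0.596, 0.231] pointing down, gripper open.
Joint ranges: [-2.88, 2.88], [-0.31, 2.03], [-1.54, 1.56], [0.2, 2.42], [-1.41, 4.55], [0.19, 2.02], [-2.57, 2.57]. Speed limits (rad/s): [2.57, 2.57, 3.14, 3.14, 3.14, 3.14, 3.14].

### API

Orientations are given as a rotation vector (axis times angle).
In Python, from workcell import r gives the robot as it stands.
- The arm moves only by the tool arm_command, never from a script. Its argument "rows" is a list of rows, each an object of numbers: "tx", "ty", "tz": the shift along the tool's x, y, z in mm; "twist": the turn about the tool's z in rad; "claw": the finger opening in mm, from 0 to 85.4. A call has 1 to 20 rows; each row is the pose to reach, as a shift and turn from the pose commanded when the call began, along the tool's axes at that moment; what a row does not reach only later rows make up. A row lasts 1/10 s, in which the tool goes at most 50 mm and 8.59 degrees, less where a joint would pass 70% of its speed; a pose out of reach is approached as far as the arm can. A call with a gripper value outside its range is refused whole. The fingers move at their own pace and stop on an object; the grip force is fixed at half the most. Time passes only in rows, so rows that repeat a pose let the fingers close. It gives the time, the measured TCP pose, the force, the opening and the grip force at its end, in the units of the state.
- r.get_obs(): the state, without advancing time (a new reading comes with each control period).
- r.capture(name): name is "side" or "top"; returns the picture (480x640x3 uint8, blue, green, red); there is no depth.
- r.get_calibration(name): a dict with "mtx" (3x3 intrinsics, pixels), "distortion" ([k1, k2, p1, p2, k3] as OpenCV has them; the pictures are not rectified), "eye" and "rotation" of the camera in the world. Camera axes: x right, y down, z forward; pixel columns grow to the right and rows downward; lengths in m; the calibration is good to about 2 mm. A picture is of the moment at which its call begins. get_calibration takes no time and is no camera call.
- r.close_job(): hands the job in; it is judged then, once.
Trained networks look in the newest picture that a camera, given by its name, has taken for a name from the list of things; names that differ only in an ending like _2 or _b are one class to them, and where a whole thing is asked for, a point or a joint stands for the part that bears it (a point fixed in the world has none). Each returns a list of dicts, best first, with "conf" (0 to 1); they miss things now and then, are a little off and sometimes report something else, mostly with a low value. They report only what shows in the picture. A call takes as long as a camera call.
- r.silhouettes(camera, thing): "region" (480x640 bool, what is visible of it) and "at" ([column, row] in pixels, amid what is visible of it).
- r.place_of(camera, thing): "at" ([column, row] in pixels: a listed point, or the origin of a listed thing).
The state is a dict: "time": time; "qpos": joint angles; "qd": joint speeds; "joint_efforts": joint torques, N m; "position": TCP position; "ee_rot": TCP orientation; "ft_force": force on the tool from outside, world axes, zero at the start; "ft_torque": the same for the moment, N m; "width": finger opening in m; "grasp_force": force on a finger pad.
Only numpy, scipy, OpenCV 4.12 (cv2) and the standard library are available. Lean on these libraries where they do the work, as an engineer would, in place of code of your own. Each camera call takes 0.05 s, during which the arm holds its last target. There are 200 camera calls.

## Working session

There is one attempt and no reset: what is moved stays moved. The work goes in short steps, Python scripts to look and compute and a tool call to move; the robot and the scene stay as the last step left them, time stands still between calls to the robot, and variables do not carry over. Pictures are saved under pics/ and viewed, at most 10 in all, crops included, and the job is handed in when it is done.

Besides the shell and the picture viewer there is one more tool, called after "Request:" as name(argument=value, ...) on one line, values as JSON. arm_command: Moves the arm, as the interface text tells. Its arguments: {"type":"object","properties":{"rows":{"type":"array","items":{"type":"object","properties":{"tx":{"type":"number"},"ty":{"type":"number"},"tz":{"type":"number"},"twist":{"type":"number"},"claw":{"type":"number"}}}}},"required":["rows"]}

```bash
mkdir -p pics
cat > h.py <<'E'
import numpy as np, cv2
from workcell import r
from scipy.spatial.transform import Rotation as R
C={n:r.get_calibration(n) for n in("side","top")}
def rot(c):
    a=np.array(c["rotation"],float); return a if a.shape==(3,3) else R.from_rotvec(a).as_matrix()
def ray(n,uv):
    c=C[n]; p=cv2.undistortPoints(np.array([[uv]],float),np.array(c["mtx"]),np.array(c["distortion"]))[0,0]
    return np.array(c["eye"]),rot(c)@np.array([p[0],p[1],1])
def onz(n,uv,z):
    e,d=ray(n,uv); return e+d*(z-e[2])/d[2]
def proj(n,P):
    c=C[n]; M=rot(c); t=-M.T@np.array(c["eye"])
    return cv2.projectPoints(np.array(P,float).reshape(-1,3),cv2.Rodrigues(M.T)[0],t,np.array(c["mtx"]),np.array(c["distortion"]))[0][:,0]
E
python3 - <<'E'
from h import *
for n in C:
    print(n,C[n]["eye"],np.round(rot(C[n]),2).tolist())
    im=r.capture(n); cv2.imwrite(f"pics/{n}0.png",im)
    for t,z in [("plate",.05),("warmer",0),("heat_grip",.042),("roll",.05),("tongs",0),("tongs_mouth",.013),("jar",0),("cup",0),("saucer",0),("teapot",0)]:
        for d in r.place_of(n,t)[:2]: print(t,round(d["conf"],2),np.round(d["at"],1),np.round(onz(n,d["at"],z),4))
o=r.get_obs();print(o["time"],o["position"],R.from_rotvec(o["ee_rot"]).as_matrix().round(3),o["width"])
E
```

```text
side [ 0.28657909 -0.67484462  0.82791131] [[0.91, -0.29, 0.29], [-0.41, -0.63, 0.66], [-0.01, -0.72, -0.7]]
plate 0.65 [365.  325.3] [ 0.5969 -0.2036  0.05  ]
plate 0.31 [273.4 238.1] [0.5147 0.1286 0.05  ]
warmer 0.59 [350.3 341.6] [ 0.5675 -0.1978  0.    ]
heat_grip 0.6 [307.7 337.6] [ 0.4775 -0.1763  0.042 ]
roll 0.9 [361.4 331.1] [ 0.5832 -0.2134  0.05  ]
tongs 0.67 [272.1 236.6] [0.5282 0.1873 0.    ]
tongs 0.62 [365.1 326.4] [ 0.6156 -0.1761  0.    ]
tongs_mouth 0.93 [310.8 225.9] [0.6347 0.1694 0.013 ]
tongs_mouth 0.59 [399.7 263.5] [ 0.7795 -0.0529  0.013 ]
jar 0.62 [236.5 236.2] [0.4411 0.2296 0.    ]
cup 0.71 [401.2 259.9] [ 0.7976 -0.0338  0.    ]
saucer 0.95 [400.9 262.9] [ 0.7913 -0.0425  0.    ]
teapot 0.57 [228.2 166.2] [0.5131 0.5636 0.    ]
top [0.53005403 0.01858741 1.37102916] [[-0.02, -1.0, 0.06], [-1.0, 0.02, -0.0], [0.0, -0.06, -1.0]]
plate 0.66 [255.8 276.7] [0.5291 0.1723 0.05  ]
plate 0.61 [400.5 247.6] [ 0.5968 -0.2076  0.05  ]
warmer 0.72 [395.9 258.2] [ 0.5708 -0.2027  0.    ]
heat_grip 0.47 [398.5 298. ] [ 0.4652 -0.1996  0.042 ]
heat_grip 0.3 [253.2 276.8] [0.529 0.18  0.042]
roll 0.74 [406.2 254. ] [ 0.5797 -0.222   0.05  ]
roll 0.52 [335.3 177.1] [ 0.7868 -0.0414  0.05  ]
tongs 0.81 [256.9 276. ] [0.5309 0.1751 0.    ]
tongs_mouth 0.5 [334.6 179.2] [ 0.7883 -0.0411  0.013 ]
jar 0.94 [510.9 280.1] [ 0.5041 -0.515   0.    ]
cup 0.75 [338.7 178. ] [ 0.7939 -0.0529  0.    ]
saucer 0.63 [334.7 181.7] [ 0.7839 -0.0417  0.    ]
teapot 0.68 [122.  290.5] [0.4992 0.5432 0.    ]
1.1 [0.25957521 0.59593413 0.23133168] [[-0.917  0.399  0.   ]
 [ 0.399  0.917  0.   ]
 [ 0.     0.    -1.   ]] 0.08531119151867338
```

View pics/side0.png

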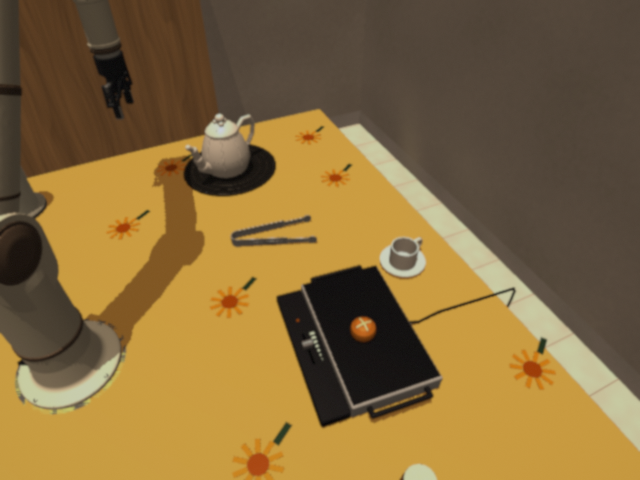

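View pics/top0.png

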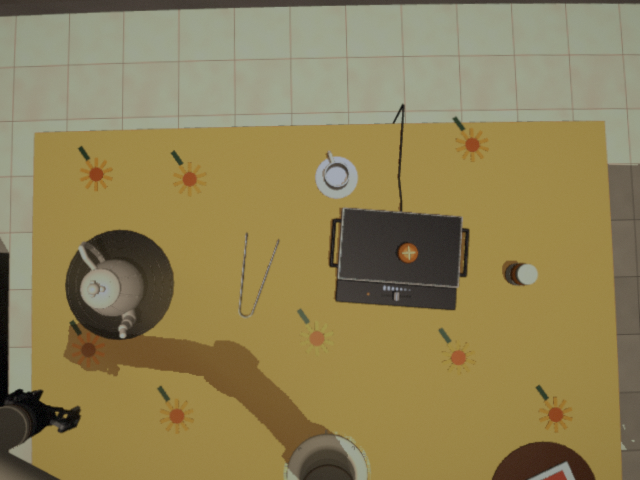

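The pictures show the warmer on the right, with the knob at about (397,296) in the top view and the roll at (409,253). The tongs' bow is at (246,314) and their tips are at (247,235) and (278,240). Next I'll refine the poses.

Run:
```python
from h import *
a=cv2.imread("pics/top0.png");b=cv2.imread("pics/side0.png")
A=cv2.resize(a[190:330,225:475],(800,448),interpolation=cv2.INTER_CUBIC)
cv2.imwrite("pics/cropT.png",A)
B=cv2.resize(b[200:430,220:450],(600,600),interpolation=cv2.INTER_CUBIC)
cv2.imwrite("pics/cropS.png",B)
for n in C:
    r.capture(n)
    for t in("tongs","tongs_left","tongs_right","roll","heat","warmer"):
        for d in r.silhouettes(n,t)[:1]:
            m=d["region"].astype(np.uint8); rr=cv2.minAreaRect(np.argwhere(m)[:,::-1].astype(np.float32))
            print(n,t,round(d["conf"],2),m.sum(),np.round(d["at"],1),np.round(cv2.boxPoints(rr),1).tolist())
            np.save(f"{n}_{t}.npy",m)
```

```text
side tongs_left 0.75 509 [274.3 226.4] [[236.10000610351562, 230.0], [309.29998779296875, 213.6999969482422], [310.8999938964844, 221.10000610351562], [237.8000030517578, 237.39999389648438]]
side tongs_right 0.86 508 [275.9 240.6] [[238.6999969482422, 239.0], [315.8999938964844, 235.60000610351562], [316.29998779296875, 242.89999389648438], [239.10000610351562, 246.3000030517578]]
side roll 0.73 552 [361.  327.4] [[350.0, 316.0], [376.0, 316.0], [376.0, 341.0], [350.0, 341.0]]
side heat 0.6 96 [308.3 343. ] [[300.20001220703125, 341.6000061035156], [311.0, 338.0], [313.79998779296875, 346.3999938964844], [303.0, 350.0]]
side warmer 0.94 17086 [355.4 347.6] [[272.6000061035156, 290.79998779296875], [490.3999938964844, 218.1999969482422], [538.7999877929688, 363.3999938964844], [321.0, 436.0]]
top tongs 0.72 314 [242.6 283.8] [[236.5, 316.3999938964844], [245.0, 233.89999389648438], [278.70001220703125, 237.39999389648438], [270.1000061035156, 319.8999938964844]]
top tongs_left 0.68 164 [245.3 275.9] [[237.6999969482422, 309.0], [245.0, 232.89999389648438], [247.3000030517578, 233.10000610351562], [240.0, 309.20001220703125]]
top roll 0.72 195 [245.3 280.1] [[222.0, 309.5], [249.6999969482422, 231.89999389648438], [278.1000061035156, 242.0], [250.39999389648438, 319.6000061035156]]
top heat 0.64 854 [338.9 189.9] [[307.79998779296875, 186.39999389648438], [326.6000061035156, 148.8000030517578], [363.79998779296875, 167.39999389648438], [345.0, 205.0]]
top warmer 0.91 12032 [399.  254.9] [[325.79998779296875, 302.6000061035156], [337.79998779296875, 100.19999694824219], [476.70001220703125, 108.30000305175781], [464.79998779296875, 310.79998779296875]]
```

View pics/cropT.png

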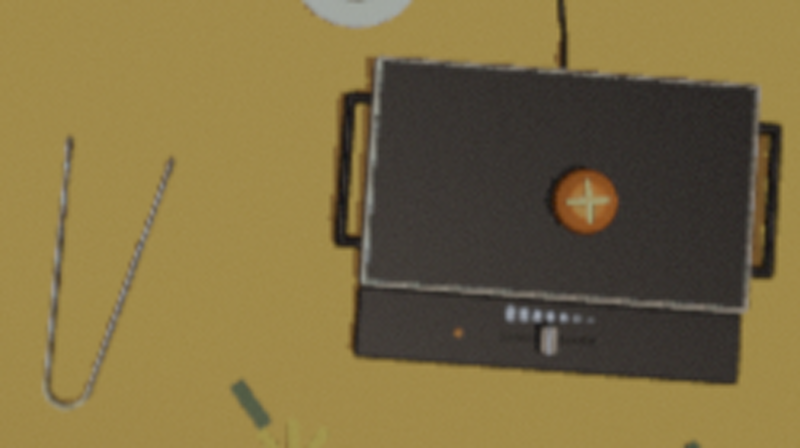

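View pics/cropS.png

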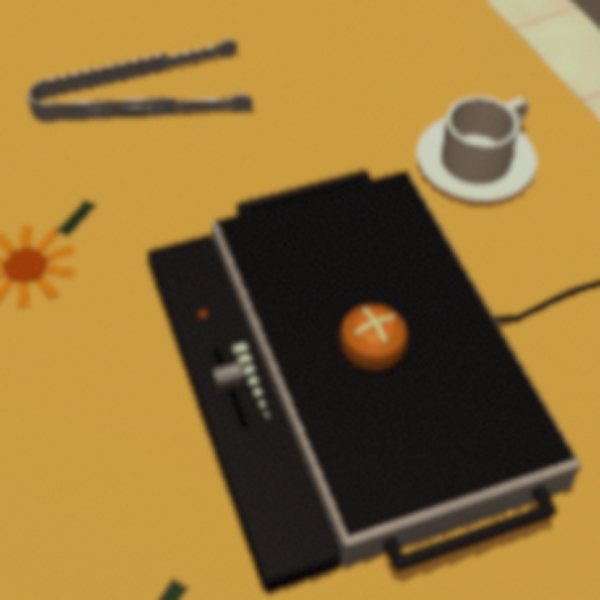

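The crops show, in top-crop pixels, the plate corners at (375,59), (758,87), (747,308) and (363,283), the knob top at (548,338) and the roll at (586,201). The tongs' tips are at (69,142) and (171,162), with the bow at (66,402). I'll turn these into positions.

Run:
```python
from h import *
T=lambda u,v:(225+(u+.5)/3.2-.5,190+(v+.5)/3.2-.5)
S=lambda u,v:(220+(u+.5)/2.609-.5,200+(v+.5)/2.609-.5)
def tri(t,s):
    (e1,d1),(e2,d2)=ray("top",t),ray("side",s)
    x=np.linalg.lstsq(np.c_[d1,-d2],e2-e1,rcond=None)[0]
    p,q=e1+d1*x[0],e2+d2*x[1]; return (p+q)/2,np.linalg.norm(p-q)
c=np.array([onz("top",T(*k),.05) for k in[(375,59),(758,87),(747,308),(363,283)]])
print("plate",c.round(4).tolist(),c.mean(0), "len",np.linalg.norm(c[0]-c[1]),np.linalg.norm(c[1]-c[2]))
d=c[0]-c[1]+c[3]-c[2];print("yaw",-np.arctan2(d[0],d[1]))
cs=np.array([onz("side",S(*k),.05) for k in[(215,222),(407,174),(578,465),(347,540)]])
print("plate side",cs.round(4).tolist(),cs.mean(0)); d=cs[0]-cs[3]+cs[1]-cs[2];print("yaw",-np.arctan2(d[0],d[1]))
print("knobT",onz("top",T(548,338),.049),"S",onz("side",S(230,370),.047))
print("rollT",onz("top",T(586,201),.068),"S",onz("side",S(373,337),.068), tri(T(588,201),S(374,322)))
for z in(.022,):
  L,Rr,B=[onz("top",T(*k),z) for k in((69,142),(171,162),(66,402))]
  m=(L+Rr)/2; print("T",L,Rr,B,"mouth",m,"yaw",np.arctan2(m[1]-B[1],m[0]-B[0]),np.linalg.norm(m-B),np.linalg.norm(L-Rr))
L,Rr,B=[onz("side",S(*k),z) for k,z in(((230,48),.013),((243,103),.013),((38,97),.02))]
m=(L+Rr)/2; print("S",L,Rr,B,"mouth",m,"yaw",np.arctan2(m[1]-B[1],m[0]-B[0]))
# mask based tongs fit
from scipy.optimize import least_squares
def model(p,z):
    x,y,t=p; pts=[]
    for s in(1,-1):
        a=np.linspace(-95,98,40); w=s*(np.interp(a,[-95,0,101],[12,29.5,42.5]))
        pts.append(np.c_[a,w])
    a=np.linspace(-1.2,1.2,10); pts.append(np.c_[-95-13*np.cos(a),13*np.sin(a)])
    P=np.vstack(pts)/1000; c,s=np.cos(t),np.sin(t)
    return np.c_[x+c*P[:,0]-s*P[:,1],y+s*P[:,0]+c*P[:,1],np.full(len(P),z)]
im=cv2.imread("pics/top0.png").astype(int)
# dark/grey: not yellow -> saturation low
hsv=cv2.cvtColor(im.astype(np.uint8),cv2.COLOR_BGR2HSV); g=(hsv[...,1]<110).astype(np.uint8); g[:225]=0;g[325:]=0;g[:,:232]=0;g[:,285:]=0
dt=cv2.distanceTransform(1-g,cv2.DIST_L2,5); print("px",g.sum())
def f(p):
    q=proj("top",model(p,.02)).astype(np.float32)
    return cv2.remap(dt,q[None,:,0].copy(),q[None,:,1].copy(),cv2.INTER_LINEAR,borderValue=50)[0]
for p0 in([.53,.175,0],[.53,.18,-.15]):
    s=least_squares(f,p0,x_scale=[.01,.01,.1],diff_step=1e-3,loss="soft_l1");print("fit",s.x.round(4),s.cost,f(s.x).mean())
print(r.get_obs()["time"])
```

```text
plate [[0.7041, -0.0566, 0.05], [0.6744, -0.3715, 0.05], [0.4933, -0.3554, 0.05], [0.5208, -0.0422, 0.05]] [ 0.59815029 -0.20640531  0.05      ] len 0.31628683949703656 0.18178335605022578
yaw -0.09101708166867108
plate side [[0.5205, -0.0448, 0.05], [0.7006, -0.0652, 0.05], [0.6708, -0.3738, 0.05], [0.4906, -0.3536, 0.05]] [ 0.59562914 -0.20936492  0.05      ]
yaw -0.09649037828126789
knobT [ 0.47271538 -0.19186099  0.049     ] S [ 0.47281798 -0.18829287  0.047     ]
rollT [ 0.58290227 -0.22293416  0.068     ] S [ 0.58120422 -0.22028604  0.068     ] (array([ 0.58141087, -0.2205182 ,  0.08800609]), np.float64(0.0014135372018058419))
T [0.64365045 0.19945751 0.022     ] [0.62500278 0.11439521 0.022     ] [0.42747194 0.2051086  0.022     ] mouth [0.63432662 0.15692636 0.022     ] yaw -0.22884748421197465 0.21239205529263938 0.08708232424479603
S [0.64022735 0.20267924 0.013     ] [0.61854402 0.11909672 0.013     ] [0.43117325 0.20776449 0.02      ] mouth [0.62938568 0.16088798 0.013     ] yaw -0.23222949541360224
px 381
fit [ 0.5258  0.1842 -0.2355] 6.801944375038147 0.22083768
fit [ 0.5261  0.1844 -0.214 ] 10.24938702583313 0.32920232
1.8
```

```bash
cat >> h.py <<'E'
def go(P,yaw):
    "shift (mm, tool axes) and twist to put TCP at P with closing line along world-y turned by yaw"
    o=r.get_obs(); M=R.from_rotvec(o["ee_rot"]).as_matrix(); d=M.T@(np.array(P)-o["position"])*1000
    y=np.arctan2(-M[0,1],M[1,1]); print("shift",d.round(1),"twist",round(-(yaw-y),3),"yawnow",round(y,3),"z",M[:,2].round(3),"t",o["time"])
E
python3 - <<'E'
from h import *
k=np.array([.472,-.190]);th=-.093; ey=np.array([-np.sin(th),np.cos(th)])
p=k+.04*ey
print(p); go([*p,.12],th); go([*p,.036],th)
E
```

```text
[ 0.47571464 -0.15017286]
shift [-496.1 -597.8  111.3] twist -0.318 yawnow -0.411 z [-0.  0. -1.] t 1.8
shift [-496.1 -597.8  195.3] twist -0.318 yawnow -0.411 z [-0.  0. -1.] t 1.8
```

Request:
arm_command(rows=[{"tx": -496,"ty": -598,"tz": 0,"twist": -0.318,"claw": 0},{"tx": -496,"ty": -598,"tz": 0,"twist": -0.318,"claw": 0},{"tx": -496,"ty": -598,"tz": 0,"twist": -0.318,"claw": 0},{"tx": -496,"ty": -598,"tz": 0,"twist": -0.318,"claw": 0},{"tx": -496,"ty": -598,"tz": 0,"twist": -0.318,"claw": 0},{"tx": -496,"ty": -598,"tz": 0,"twist": -0.318,"claw": 0},{"tx": -496,"ty": -598,"tz": 0,"twist": -0.318,"claw": 0},{"tx": -496,"ty": -598,"tz": 0,"twist": -0.318,"claw": 0},{"tx": -496,"ty": -598,"tz": 0,"twist": -0.318,"claw": 0},{"tx": -496,"ty": -598,"tz": 0,"twist": -0.318,"claw": 0},{"tx": -496,"ty": -598,"tz": 0,"twist": -0.318,"claw": 0},{"tx": -496,"ty": -598,"tz": 0,"twist": -0.318,"claw": 0},{"tx": -496,"ty": -598,"tz": 0,"twist": -0.318,"claw": 0},{"tx": -496,"ty": -598,"tz": 0,"twist": -0.318,"claw": 0},{"tx": -496,"ty": -598,"tz": 0,"twist": -0.318,"claw": 0},{"tx": -496,"ty": -598,"tz": 0,"twist": -0.318,"claw": 0},{"tx": -496,"ty": -598,"tz": 0,"twist": -0.318,"claw": 0},{"tx": -496,"ty": -598,"tz": 0,"twist": -0.318,"claw": 0},{"tx": -496,"ty": -598,"tz": 0,"twist": -0.318,"claw": 0},{"tx": -496,"ty": -598,"tz": 0,"twist": -0.318,"claw": 0}])

```text
time: 3.8
position: [0.4754, -0.1487, 0.2313]
ee_rot: [-0.142, -3.138, -0.001]
ft_force: [0.0, 0.2, 0.3]
width: 0.0001
grasp_force: 0.0
```

Run:
```python
from h import *
go([.4757,-.150,.036],-.093)
o=r.get_obs();print(o["position"],o["qpos"],o["width"],o["ft_force"])
```

```text
shift [ -0.4  -1.3 195.3] twist 0.003 yawnow -0.09 z [-0.     0.001 -1.   ] t 3.8
[ 0.47542462 -0.14872489  0.23132637] [ 2.46301122e-01  1.98571554e-01  3.73962241e-03  1.93664374e+00
 -1.44726291e-03  1.00657814e+00  1.73137800e+00] 6.523996767880848e-05 [0.04618331 0.22652644 0.2919492 ]
```

Request:
arm_command(rows=[{"tz": 50},{"tz": 100},{"tz": 150},{"tz": 180},{"tz": 195},{"tz": 195},{"tz": 195,"ty": -8},{"tz": 195,"ty": -16},{"tz": 195,"ty": -24},{"tz": 195,"ty": -32},{"tz": 195,"ty": -40},{"tz": 195,"ty": -44},{"tz": 195,"ty": -44}])

```text
$.rows[0]: bad value
```

Run:
```python
from h import *
im=r.capture("side"); cv2.imwrite("pics/s1.png",cv2.resize(im[280:440,240:400],(600,600),interpolation=cv2.INTER_CUBIC))
```

```text
(no output)
```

View pics/s1.png

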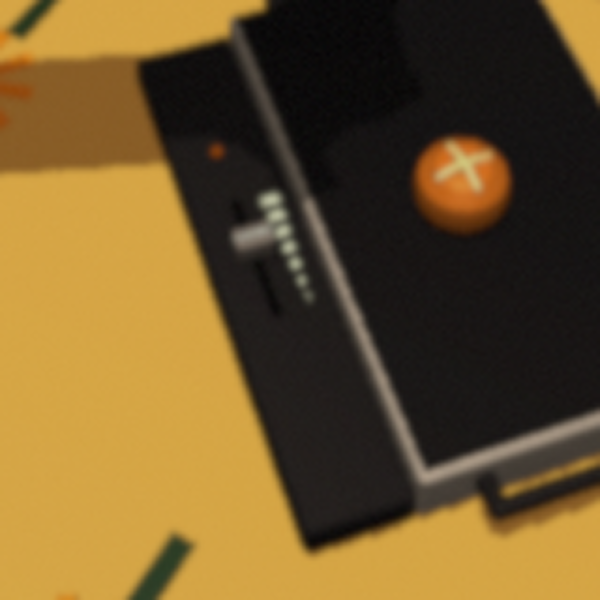

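The move was refused because every field is required in each row. The picture shows the knob still at (250,237), with the slot running from (237,205) to (280,315).

Request:
arm_command(rows=[{"tx": 0,"ty": 0,"tz": 50,"twist": 0,"claw": 0},{"tx": 0,"ty": 0,"tz": 100,"twist": 0,"claw": 0},{"tx": 0,"ty": 0,"tz": 150,"twist": 0,"claw": 0},{"tx": 0,"ty": 0,"tz": 180,"twist": 0,"claw": 0},{"tx": 0,"ty": 0,"tz": 195,"twist": 0,"claw": 0},{"tx": 0,"ty": 0,"tz": 195,"twist": 0,"claw": 0},{"tx": 0,"ty": -8,"tz": 195,"twist": 0,"claw": 0},{"tx": 0,"ty": -16,"tz": 195,"twist": 0,"claw": 0},{"tx": 0,"ty": -24,"tz": 195,"twist": 0,"claw": 0},{"tx": 0,"ty": -32,"tz": 195,"twist": 0,"claw": 0},{"tx": 0,"ty": -40,"tz": 195,"twist": 0,"claw": 0},{"tx": 0,"ty": -44,"tz": 195,"twist": 0,"claw": 0},{"tx": 0,"ty": -44,"tz": 195,"twist": 0,"claw": 0}])

```text
time: 5.15
position: [0.4712, -0.1954, 0.0364]
ee_rot: [0.148, 3.138, -0.001]
ft_force: [-1.1, 0.6, 0.3]
width: 0.0002
grasp_force: 0.0
```

Run:
```python
from h import *
im=r.capture("side"); cv2.imwrite("pics/s2.png",cv2.resize(im[280:440,240:400],(600,600),interpolation=cv2.INTER_CUBIC))
```

```text
(no output)
```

View pics/s2.png

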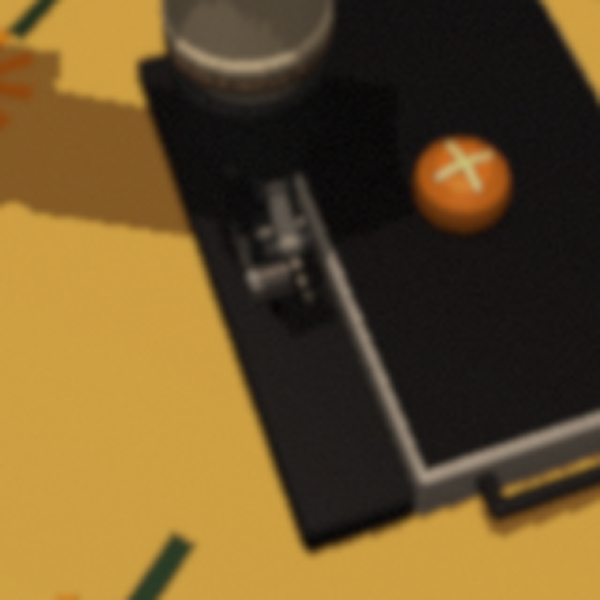

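The knob has moved right, from (250,237) to (268,277), and it isn't at the stop yet. I'll keep pushing.

Request:
arm_command(rows=[{"tx": 0,"ty": -5,"tz": 0,"twist": 0,"claw": 0},{"tx": 0,"ty": -9,"tz": 0,"twist": 0,"claw": 0},{"tx": 0,"ty": -12,"tz": 0,"twist": 0,"claw": 0},{"tx": 0,"ty": -12,"tz": 0,"twist": 0,"claw": 0}])

```text
time: 5.6
position: [0.4701, -0.2025, 0.036]
ee_rot: [-0.142, -3.136, -0.007]
ft_force: [0.2, 10.0, 4.4]
width: -0.0
grasp_force: 4.9
```

Request:
arm_command(rows=[{"tx": 0,"ty": -2,"tz": 0,"twist": 0,"claw": 0},{"tx": 0,"ty": -3,"tz": 0,"twist": 0,"claw": 0},{"tx": 0,"ty": -3,"tz": 0,"twist": 0,"claw": 0},{"tx": 0,"ty": 10,"tz": 0,"twist": 0,"claw": 0},{"tx": 0,"ty": 20,"tz": -20,"twist": 0,"claw": 0},{"tx": 0,"ty": 60,"tz": -70,"twist": 0,"claw": 85},{"tx": 0,"ty": 110,"tz": -120,"twist": 0,"claw": 85},{"tx": 0,"ty": 150,"tz": -150,"twist": 0,"claw": 85},{"tx": 0,"ty": 200,"tz": -150,"twist": 0,"claw": 85},{"tx": 0,"ty": 250,"tz": -150,"twist": 0,"claw": 85},{"tx": 0,"ty": 250,"tz": -150,"twist": 0,"claw": 85}])

```text
time: 6.7
position: [0.4941, 0.0469, 0.1876]
ee_rot: [0.14, 3.136, 0.002]
ft_force: [0.1, -0.6, 0.1]
width: 0.0843
grasp_force: 0.0
```

Run:
```python
from h import *
im=r.capture("side"); cv2.imwrite("pics/s3.png",cv2.resize(im[280:440,240:400],(600,600),interpolation=cv2.INTER_CUBIC))
for d in r.place_of("side","heat_grip"): print(d["conf"],d["at"],onz("side",d["at"],.042))
S=lambda u,v:(240+(u+.5)/3.75-.5,280+(v+.5)/3.75-.5)
print(onz("side",S(250,237),.047))
g=np.array([.5258,.1842]); go([*g,.12],-.225); go([*g,.03],-.225)
```

```text
0.56 [367.9, 327.9] [ 0.60247555 -0.20723897  0.042     ]
0.4 [314.1, 357.7] [ 0.47020295 -0.22556451  0.042     ]
[ 0.46868015 -0.18990796  0.047     ]
shift [-19.9 138.2  67.4] twist 0.14 yawnow -0.085 z [ 0.002  0.002 -1.   ] t 6.8
shift [-19.7 138.  157.4] twist 0.14 yawnow -0.085 z [ 0.002  0.002 -1.   ] t 6.8
```

View pics/s3.png

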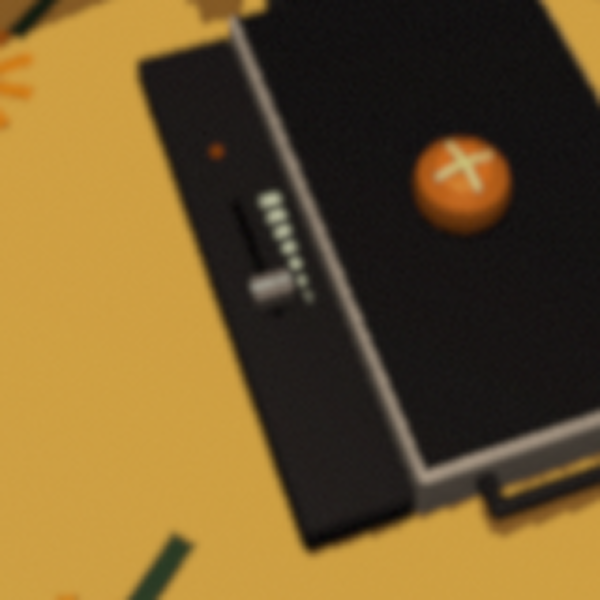

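Run:
```python
from h import *
S=lambda u,v:(240+(u+.5)/3.75-.5,280+(v+.5)/3.75-.5)
for k,z in[((236,200),.03),((280,315),.03),((250,237),.049),((270,284),.049),((270,284),.042)]: print(k,onz("side",S(*k),z))
th=-.093;q=np.array([.597,-.208])
for p in[onz("side",S(*k),z)[:2]-q for k,z in[((236,200),.03),((280,315),.03),((270,284),.049)]]: print("local y",p@[-np.sin(th),np.cos(th)])
im=r.capture("top"); 
for d in r.place_of("top","heat_grip"): print(d["conf"],d["at"],onz("top",d["at"],.042))
```

```text
(236, 200) [ 0.47516615 -0.15333149  0.03      ]
(280, 315) [ 0.46782135 -0.2314034   0.03      ]
(250, 237) [ 0.46821377 -0.19114994  0.049     ]
(270, 284) [ 0.46626763 -0.22263595  0.049     ]
(270, 284) [ 0.46788247 -0.21857199  0.042     ]
local y 0.043118041986554854
local y -0.035298573516833735
local y -0.02671329090900964
0.58 [253.6, 278.2] [0.52531434 0.17903745 0.042     ]
0.5 [254.2, 310.3] [0.44147664 0.17879097 0.042     ]
0.37 [406.8, 297.0] [ 0.46725532 -0.22144707  0.042     ]
```

The knob now sits at its off stop: local y is -26.7 mm against an expected -26 mm, and the push force reached 10 N. Next are the tongs, with origin at about (0.532, 0.183) and yaw -0.23.

Run:
```python
from h import *
go([.532,.183,.001],-.23)
for n in("top",):
  for t,z in(("tongs",0),("tongs_mouth",.013)):
    for d in r.place_of(n,t)[:2]: print(t,d["conf"],onz(n,d["at"],z))
```

```text
shift [-25.6 143.2 185.1] twist 0.139 yawnow -0.091 z [ 0.    -0.001 -1.   ] t 6.9
tongs 0.67 [0.53114964 0.18591301 0.        ]
```

Request:
arm_command(rows=[{"tx": -10,"ty": 48,"tz": 0,"twist": 0.139,"claw": 85},{"tx": -18,"ty": 96,"tz": 0,"twist": 0.139,"claw": 85},{"tx": -25.6,"ty": 143,"tz": 0,"twist": 0.139,"claw": 85},{"tx": -25.6,"ty": 143,"tz": 40,"twist": 0.139,"claw": 85},{"tx": -25.6,"ty": 143,"tz": 90,"twist": 0.139,"claw": 85},{"tx": -25.6,"ty": 143,"tz": 115,"twist": 0.139,"claw": 85},{"tx": -25.6,"ty": 143,"tz": 120,"twist": 0.139,"claw": 85},{"tx": -25.6,"ty": 143,"tz": 120,"twist": 0.139,"claw": 85}])

```text
time: 7.8
position: [0.5321, 0.1811, 0.0656]
ee_rot: [-0.366, -3.119, 0.002]
ft_force: [-0.4, 0.1, 0.4]
width: 0.0848
grasp_force: 0.0
```

Run:
```python
from h import *
go([.532,.183,.001],-.23)
im=r.capture("side"); cv2.imwrite("pics/s4.png",cv2.resize(im[160:280,210:350],(700,600),interpolation=cv2.INTER_CUBIC))
```

```text
shift [ 0.4  1.9 64.6] twist -0.004 yawnow -0.234 z [-0.002 -0.001 -1.   ] t 7.8
```

View pics/s4.png

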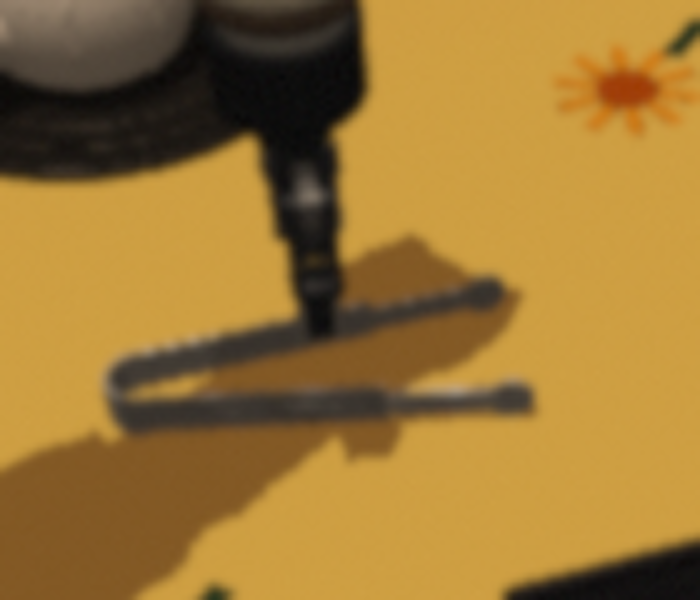

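The gripper is centred over the handle, with its fingertip seen at (320,335) above the arms. I'll descend and close to 55 mm.

Request:
arm_command(rows=[{"tx": 0,"ty": 1.5,"tz": 30,"twist": 0,"claw": 85},{"tx": 0,"ty": 1.5,"tz": 52,"twist": 0,"claw": 85},{"tx": 0,"ty": 1.5,"tz": 64,"twist": 0,"claw": 85},{"tx": 0,"ty": 1.5,"tz": 64,"twist": 0,"claw": 75},{"tx": 0,"ty": 1.5,"tz": 64,"twist": 0,"claw": 66},{"tx": 0,"ty": 1.5,"tz": 64,"twist": 0,"claw": 60},{"tx": 0,"ty": 1.5,"tz": 64,"twist": 0,"claw": 55},{"tx": 0,"ty": 1.5,"tz": 64,"twist": 0,"claw": 55},{"tx": 0,"ty": 1.5,"tz": 64,"twist": 0,"claw": 55},{"tx": 0,"ty": 1.5,"tz": 64,"twist": 0,"claw": 55}])

```text
time: 8.85
position: [0.5348, 0.1852, 0.0054]
ee_rot: [0.362, 3.116, 0.003]
ft_force: [-2.5, -0.8, 10.0]
width: 0.0554
grasp_force: 8.5
```

Request:
arm_command(rows=[{"tx": 0,"ty": 0,"tz": -10,"twist": 0,"claw": 55},{"tx": 0,"ty": 0,"tz": -30,"twist": 0,"claw": 55},{"tx": 0,"ty": 0,"tz": -60,"twist": 0,"claw": 55},{"tx": 0,"ty": 0,"tz": -100,"twist": 0,"claw": 55},{"tx": 0,"ty": 0,"tz": -140,"twist": 0,"claw": 55},{"tx": 0,"ty": 0,"tz": -140,"twist": 0,"claw": 55}])

```text
time: 9.45
position: [0.5371, 0.186, 0.1498]
ee_rot: [0.362, 3.109, 0.009]
ft_force: [0.2, 0.7, -1.0]
width: 0.0552
grasp_force: 8.4
```

```bash
cat > m.py <<'E'
from h import *
def tri(t,s):
    (e1,d1),(e2,d2)=ray("top",t),ray("side",s)
    x=np.linalg.lstsq(np.c_[d1,-d2],e2-e1,rcond=None)[0]
    p,q=e1+d1*x[0],e2+d2*x[1]; return ((p+q)/2).round(4),np.linalg.norm(p-q).round(4)
E
python3 - <<'E'
from m import *
o=r.get_obs();print(o["position"],o["width"],o["grasp_force"],o["ft_force"])
P={}
for n in C:
    im=r.capture(n); P[n]=im; cv2.imwrite(f"pics/{n}5.png",im)
    for t in("tongs_mouth","tongs"):
        for d in r.place_of(n,t)[:2]: print(n,t,round(d["conf"],2),np.round(d["at"],1))
q=[proj(n,o["position"])[0] for n in("top","side")];print(q)
u,v=map(int,q[0]);a=P["top"][v-80:v+40,u-50:u+50]; u,v=map(int,q[1]);b=P["side"][v-60:v+60,u-40:u+60]
cv2.imwrite("pics/j5.png",cv2.resize(np.hstack([a,b]),(800,480),interpolation=cv2.INTER_CUBIC))
print("origins",[int(x) for x in(q[0][0]-50,)],[int(x) for x in q[0]],[int(x) for x in q[1]])
E
```

```text
[0.53711304 0.1860223  0.14976765] 0.055154811369309685 8.4240267961286 [ 0.24473269  0.67647589 -0.99257272]
side tongs_mouth 0.73 [309.4 183.1]
side tongs_mouth 0.33 [361.5 332.7]
side tongs 0.84 [269.9 193.4]
top tongs_mouth 0.47 [257.5 234.3]
top tongs_mouth 0.39 [250.5 276.5]
top tongs 0.46 [247.1 276.3]
[array([245.25025789, 273.6376446 ]), array([270.71468894, 191.67832441])]
origins [195] [245, 273] [270, 191]
```

View pics/j5.png

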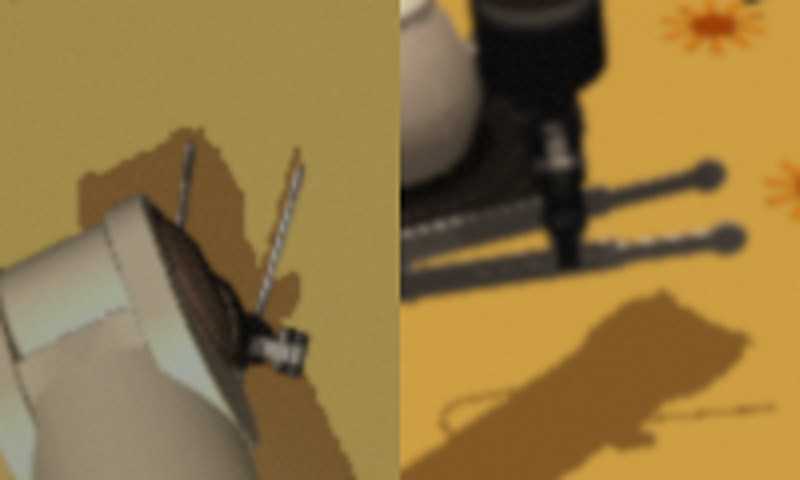

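The tongs are lifted and held level. In the side crop the tip discs are at (710,174) and (730,238), and in the top crop the tip ends are at (190,148) and (299,168). Now I'll find the mouth's position relative to the TCP.

Run:
```python
from m import *
o=r.get_obs();p=o["position"];M=R.from_rotvec(o["ee_rot"]).as_matrix();print(M.round(3).tolist())
print("net",tri((257.5,234.3),(309.4,183.1)))
L=(242.4,230);Rr=(269.7,235);sl=(307.4,174.4);sr=(312.4,190.4)
for z in(.14,.15,.16,.17):
    s1,s2=onz("side",sl,z),onz("side",sr,z); t1,t2=onz("top",L,z+.006),onz("top",Rr,z+.006)
    d=s1-s2; print(z,"side",s1[:2].round(4),s2[:2].round(4),"gap",np.linalg.norm(d).round(4),"top ends",t1[:2].round(4),t2[:2].round(4),"gap",np.linalg.norm((t1-t2)[:2]).round(4))
# refreshed roll estimate
for n,a in(("top",),("side",)) if 0 else ():pass
for n in C:
    for z,t in((.05,"roll"),):
        for d in r.place_of(n,t)[:1]: print(n,d["conf"],onz(n,d["at"],z))
```

```text
[[-0.973, 0.23, -0.002], [0.23, 0.973, -0.001], [0.002, -0.001, -1.0]]
net (array([0.6289, 0.1532, 0.1691]), np.float64(0.0023))
0.14 side [0.6534 0.2276] [0.6375 0.1588] gap 0.0705 top ends [0.6433 0.192 ] [0.6296 0.1258] gap 0.0676
0.15 side [0.648  0.2145] [0.6324 0.1467] gap 0.0695 top ends [0.6423 0.1906] [0.6288 0.1249] gap 0.0671
0.16 side [0.6427 0.2013] [0.6273 0.1346] gap 0.0685 top ends [0.6414 0.1892] [0.628 0.124] gap 0.0665
0.17 side [0.6374 0.1882] [0.6222 0.1225] gap 0.0675 top ends [0.6405 0.1878] [0.6271 0.1231] gap 0.066
side 0.74 [ 0.57741635 -0.21975521  0.05      ]
top 0.66 [ 0.58342721 -0.2200112   0.05      ]
```

Run:
```python
from m import *
from scipy.optimize import least_squares
o=r.get_obs();tcp=o["position"]
r.capture("side"); m=np.zeros((480,640),np.uint8)
for t in("tongs","tongs_left","tongs_right"):
    for d in r.silhouettes("side",t)[:1]:
        g=np.argwhere(d["region"]); print(t,round(d["conf"],2),len(g),g.min(0),g.max(0))
        if g[:,1].min()>200 and g[:,1].max()<340: m|=d["region"].astype(np.uint8)
np.save("m5.npy",m)
for c in range(224,322,6):
    k=np.flatnonzero(m[:,c]); print(c,(k.min(),k.max(),len(k)) if len(k) else None,end=" ")
# fit: contour of mask vs model silhouette
def mod(p):
    x,y,z,yaw,pit=p; Q=[]
    for s in(1,-1):
        for f in np.linspace(0,1,40):
            a=-92+f*193; w=s*np.interp(a,[-92,0,101],[13,27,35.5]); h=12 if a<37 else 5
            for dz in(-h,0,h): Q.append([a-101,w,dz])
    for b in np.linspace(-1.4,1.4,11): Q.append([-92-14*np.cos(b)-101,13*np.sin(b),0]); 
    for s in(1,-1):
        for b in np.linspace(0,6.28,12): Q.append([13*np.cos(b),s*35.5,13*np.sin(b)])
    Rm=R.from_euler("ZY",[yaw,-pit]).as_matrix()
    return np.array([x,y,z])+(np.array(Q)/1000)@Rm.T
def render(p):
    q=proj("side",mod(p)); im=np.zeros((480,640),np.float32)
    k=0; 
    q8=np.round(q*8).astype(int)
    for s in range(2):
        for i in range(39):
            b=(s*40+i)*3; poly=cv2.convexHull(q8[[b,b+1,b+2,b+3,b+4,b+5]].astype(np.int32)); cv2.fillPoly(im,[poly],1,shift=3)
    for s in range(2): cv2.fillPoly(im,[q8[240+11+12*s:240+23+12*s].astype(np.int32)],1,shift=3)
    return im
def cost(p):
    a=cv2.GaussianBlur(render(p),(0,0),1.5);b=cv2.GaussianBlur(m.astype(np.float32),(0,0),1.5)
    return ((a-b)**2).sum()
from scipy.optimize import minimize
# mouth constrained near top-view line: penalise xy deviation
def tot(p): 
    t=proj("top",[[p[0],p[1],p[2]]])[0]
    return cost(p)+((t-[257.0,235.5+1.5])**2).sum()*3
for z0,p0 in((.158,0),(.168,.08)):
    s=minimize(tot,[.63,.158,z0,-.23,p0],method="Nelder-Mead",options=dict(initial_simplex=np.array([.63,.158,z0,-.23,p0])+np.vstack([np.zeros(5),np.diag([.01,.01,.01,.05,.08])]),maxiter=400))
    print("\n",s.x.round(4),s.fun,m.sum())
e=np.array([np.cos(-.234),np.sin(-.234)]); print("pred mouth from tcp",tcp[:2]+.101*e,tcp[2]+.0076)
```

```text
tongs 0.63 1156 [174 222] [211 314]
tongs_left 0.67 570 [174 229] [201 309]
tongs_right 0.75 545 [190 231] [209 314]
224 (np.int64(196), np.int64(207), 12) 230 (np.int64(193), np.int64(211), 19) 236 (np.int64(192), np.int64(210), 19) 242 (np.int64(190), np.int64(209), 20) 248 (np.int64(189), np.int64(208), 20) 254 (np.int64(187), np.int64(206), 17) 260 (np.int64(185), np.int64(205), 18) 266 None 272 None 278 (np.int64(181), np.int64(202), 17) 284 (np.int64(181), np.int64(201), 13) 290 (np.int64(179), np.int64(199), 12) 296 (np.int64(177), np.int64(198), 13) 302 (np.int64(175), np.int64(197), 13) 308 (np.int64(175), np.int64(198), 16) 314 (np.int64(191), np.int64(196), 6) 320 None 
 [ 0.6207  0.156   0.162  -0.1775  0.0608] 208.07075627424655 1294

 [ 0.6215  0.1565  0.1618 -0.1179  0.0166] 212.4537791890813 1294
pred mouth from tcp [0.62994078 0.16053185] 0.14868452145822736
```

Run:
```python
from m import *
o=r.get_obs();print(o["position"],o["ft_force"],o["width"],o["qd"])
Z={}
for n in C:
    r.capture(n)
    for t in("tongs_mouth","tongs_left","tongs_right"):
        if t=="tongs_mouth":
            for d in r.place_of(n,t)[:2]: print(n,t,round(d["conf"],2),np.round(d["at"],1)); Z.setdefault(n,d["at"])
        else:
            for d in r.silhouettes(n,t)[:1]:
                g=np.argwhere(d["region"]); e=g[g[:,0]<=g[:,0].min()+1] if n=="top" else g[g[:,1]>=g[:,1].max()-7]
                print(n,t,round(d["conf"],2),len(g),"tip end" if n=="top" else "disc",e.mean(0)[::-1].round(1), "bow end",g[g[:,1]<=g[:,1].min()+3].mean(0)[::-1].round(1))
print(tri(Z["top"],Z["side"]))
o=r.get_obs();print(o["position"])
e=np.array([np.cos(-.234),np.sin(-.234)]);p=o["position"]
for dz in(0.0076,.018):
  P=np.r_[p[:2]+.101*e,p[2]+dz]; l=.035*np.array([-e[1],e[0],0])
  print(dz,P.round(4),[proj(n,[P+l,P-l,P+np.r_[.013*e,.006]+l,P+np.r_[.013*e,.006]-l,P-np.r_[.209*e,0]]).round(1).tolist() for n in("top","side")])
```

```text
[0.53223952 0.18422514 0.14170289] [-0.25103303  0.29471514 -0.70566494] 0.055281030331783686 [ 0.0005253  -0.0037365   0.00123762 -0.00199114 -0.00224553  0.00116761
  0.00162027]
side tongs_mouth 0.76 [308.6 182.7]
side tongs_left 0.81 560 disc [305.3 178. ] bow end [231.7 196.4]
side tongs_right 0.85 520 disc [309.4 193. ] bow end [232.7 205.4]
top tongs_mouth 0.72 [400.  247.4]
top tongs_mouth 0.63 [257.2 236.2]
top tongs_left 0.43 53 tip end [242.  229.8] bow end [240.6 238.8]
top tongs_right 0.62 9 tip end [269.  237.5] bow end [259.8 268.5]
(array([ 0.5457, -0.1359,  0.3954]), np.float64(0.0717))
[0.53256117 0.18426105 0.14232027]
0.0076 [0.6308 0.1608 0.1499] [[[241.0, 231.7], [269.2, 237.7], [241.8, 226.2], [270.1, 232.3], [236.2, 319.5]], [[307.1, 179.4], [312.0, 196.0], [312.1, 176.8], [317.2, 193.3], [225.2, 198.1]]]
0.018 [0.6308 0.1608 0.1603] [[[240.4, 231.3], [268.8, 237.4], [241.2, 225.8], [269.7, 231.9], [235.6, 319.9]], [[307.0, 176.0], [311.9, 192.6], [312.0, 173.4], [317.2, 189.9], [224.5, 194.7]]]
```

Run:
```python
from m import *
print(tri((257.2,236.2),(308.6,182.7)))
go([.487,-.199,.13],-.234)
```

```text
(array([0.6255, 0.1533, 0.1713]), np.float64(0.0003))
shift [ -43.7 -383.5   12.3] twist 0.002 yawnow -0.232 z [ 0.  0. -1.] t 10.45
```

Request:
arm_command(rows=[{"tx": -4,"ty": -30,"tz": 0,"twist": 0,"claw": 55},{"tx": -8,"ty": -70,"tz": 0,"twist": 0,"claw": 55},{"tx": -14,"ty": -115,"tz": 0,"twist": 0,"claw": 55},{"tx": -18,"ty": -160,"tz": 0,"twist": 0,"claw": 55},{"tx": -24,"ty": -205,"tz": 0,"twist": 0,"claw": 55},{"tx": -29,"ty": -250,"tz": 0,"twist": 0,"claw": 55},{"tx": -34,"ty": -295,"tz": 0,"twist": 0,"claw": 55},{"tx": -39,"ty": -340,"tz": 0,"twist": 0,"claw": 55},{"tx": -42,"ty": -370,"tz": 6,"twist": 0,"claw": 55},{"tx": -44,"ty": -383,"tz": 12,"twist": 0,"claw": 55},{"tx": -44,"ty": -383,"tz": 12,"twist": 0,"claw": 55},{"tx": -44,"ty": -383,"tz": 12,"twist": 0,"claw": 55},{"tx": -44,"ty": -383,"tz": 12,"twist": 0,"claw": 55},{"tx": -44,"ty": -383,"tz": 12,"twist": 0,"claw": 55}])

```text
time: 11.85
position: [0.4881, -0.1966, 0.1305]
ee_rot: [0.358, 3.121, 0.001]
ft_force: [-0.5, -0.7, -1.1]
width: 0.055
grasp_force: 8.4
```

Run:
```python
from m import *
o=r.get_obs();p=o["position"];print(p,o["width"],o["grasp_force"])
Z={};I={}
for n in("top","side"):
    I[n]=r.capture(n); cv2.imwrite(f"pics/{n}6.png",I[n])
    for t in("tongs_mouth","roll"):
        for d in r.place_of(n,t)[:2]: print(n,t,round(d["conf"],2),np.round(d["at"],1))
    for t in("roll","tongs_left","tongs_right"):
        for d in r.silhouettes(n,t)[:1]:
            g=np.argwhere(d["region"]); print(n,t,round(d["conf"],2),len(g),g.mean(0)[::-1].round(1),g.min(0)[::-1],g.max(0)[::-1])
e=np.array([np.cos(-.232),np.sin(-.232)])
P=np.r_[p[:2]+.101*e,p[2]+.0076]; l=.035*np.array([-e[1],e[0],0])
for n in("top","side"): print(n,"pred tips",proj(n,[P+l,P-l]).round(1).tolist(),"roll .066",proj(n,[.582,-.2215,.066]).round(1))
a=I["top"][200:320,350:470];b=I["side"][240:360,300:420]
cv2.imwrite("pics/j6.png",cv2.resize(np.hstack([a,b]),(800,400),interpolation=cv2.INTER_CUBIC))
```

```text
[ 0.48810416 -0.19658208  0.13047322] 0.055031779264359364 8.426875452278182
top tongs_mouth 0.7 [398.6 255.9]
top roll 0.75 [404.6 254.3]
top roll 0.85 265 [408.3 253.4] [400 244] [417 263]
top tongs_left 0.73 141 [393.9 289.7] [389 245] [401 324]
top tongs_right 0.59 25 [409.4 308.6] [403 252] [427 329]
side tongs_mouth 0.71 [365.1 303.1]
side roll 0.78 [359.2 331.7]
side roll 0.48 [367.5 302.3]
side roll 0.7 423 [362.7 331. ] [350 322] [375 341]
side tongs_left 0.92 552 [311.9 305.8] [265 288] [366 322]
side tongs_right 0.94 719 [317.2 326.6] [266 314] [375 338]
top pred tips [[397.7, 246.8], [425.7, 252.8]] roll .066 [[407.1 252.9]]
side pred tips [[362.4, 292.8], [372.0, 321.0]] roll .066 [[363.2 329.7]]
```

View pics/j6.png

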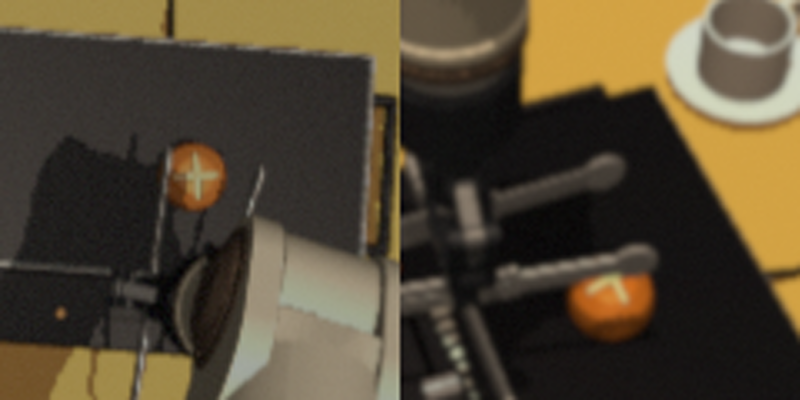

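The last picture shows, in the side view, disc centres at full-frame (361.4,291.4) and (371,317.9). In the top view the tip ends are at (400.2,245.4) and (428.8,250.2), with the roll at (409,253). The tips need to go about 13 px (about 16 mm) left of where they are. I'll triangulate that.

Run:
```python
from m import *
o=r.get_obs();p=o["position"];M=R.from_rotvec(o["ee_rot"]).as_matrix()
e=np.array([np.cos(-.232),np.sin(-.232),0]);f=np.array([-e[1],e[0],0])
L=tri((399.4,250.4),(361.4,291.4));Q=tri((428,255.2),(371,317.9));print(L,Q)
m=(L[0]+Q[0])/2;print("mouth",m,"rel tcp",((m-p)@e).round(4),((m-p)@f).round(4),(m-p)[2].round(4),"gapyaw",np.arctan2(-(L[0]-Q[0])[0],(L[0]-Q[0])[1]),np.linalg.norm(L[0]-Q[0]))
# joint: solve mouth+ fixed yaw by least squares on all 4 pixel obs
from scipy.optimize import least_squares
def res(x):
    yaw=x[3];E=np.array([np.cos(yaw),np.sin(yaw),0]);F=np.array([-E[1],E[0],0]);P=x[:3];l=F*x[4]
    t=proj("top",[P+l+E*.013,P-l+E*.013])-[[400.2,245.4],[428.8,250.2]]
    s=proj("side",[P+l,P-l])-[[361.4,291.4],[371,317.9]]
    return np.r_[t.ravel(),s.ravel(),(yaw+.232)*40,(x[4]-.0345)*500]
s=least_squares(res,[*m,-.23,.0345],x_scale=[.01,.01,.01,.1,.01]);x=s.x;print(x.round(4),s.fun.round(1));d=x[:3]-p;print("rel",d@e,d@f,d[2])
# roll centre from pixels
print("roll",onz("top",(408.5,253.2),.07),onz("side",(362.7,329),.067),tri((409,253),(361,327)))
```

```text
(array([ 0.5872, -0.1888,  0.149 ]), np.float64(0.0048)) (array([ 0.5726, -0.2562,  0.1537]), np.float64(0.0019))
mouth [ 0.5799  -0.2225   0.15135] rel tcp 0.0956 -0.0019 0.0211 gapyaw -0.21332140326479215 0.06912315096984512
[ 0.5801 -0.2224  0.1511 -0.2215  0.034 ] [ 0.9 -1.4 -0.1 -0.6 -0.9 -0.5 -0.7  0.6  0.4 -0.2]
rel 0.09573899883912079 -0.001729540170296088 0.020805806879929667
roll [ 0.58089428 -0.22435948  0.07      ] [ 0.58150565 -0.2200285   0.067     ] (array([ 0.5785, -0.2227,  0.0796]), np.float64(0.0055))
```

Run:
```python
from m import *
go([.4853,-.2213,.130],.01)
```

```text
shift [ -3.2 -22.5   0.3] twist -0.242 yawnow -0.232 z [-0.  0. -1.] t 12.45
```

Request:
arm_command(rows=[{"tx": -1,"ty": -6,"tz": 0,"twist": -0.06,"claw": 55},{"tx": -2,"ty": -12,"tz": 0,"twist": -0.12,"claw": 55},{"tx": -3,"ty": -18,"tz": 0,"twist": -0.18,"claw": 55},{"tx": -3,"ty": -22.5,"tz": 0,"twist": -0.242,"claw": 55},{"tx": -3,"ty": -22.5,"tz": 0,"twist": -0.242,"claw": 55},{"tx": -3,"ty": -22.5,"tz": 0,"twist": -0.242,"claw": 55},{"tx": -3,"ty": -22.5,"tz": 0,"twist": -0.242,"claw": 55}])

```text
time: 13.15
position: [0.4852, -0.2208, 0.1302]
ee_rot: [0.015, -3.141, -0.0]
ft_force: [0.1, 0.3, -1.2]
width: 0.0552
grasp_force: 8.4
```

```bash
cat > look.py <<'E'
from m import *
from scipy.optimize import least_squares
o=r.get_obs();p=o["position"];M=R.from_rotvec(o["ee_rot"]).as_matrix();yw=np.arctan2(-M[0,1],M[1,1])
print("tcp",p,"yaw",yw,o["width"],o["grasp_force"],o["ft_force"])
obs=[]
for n in("top","side"):
    r.capture(n)
    for t in("tongs_mouth","roll"):
        for d in r.place_of(n,t)[:1]: print(n,t,round(d["conf"],2),np.round(d["at"],1))
    for t in("roll","tongs_left","tongs_right"):
        for d in r.silhouettes(n,t)[:1]:
            g=np.argwhere(d["region"])[:,::-1]; s=""
            if t!="roll":
                s=g[g[:,1]<=g[:,1].min()+1].mean(0) if n=="top" else (lambda h:np.array([h[:,0].max()-4.5,(h[:,1].min()+h[:,1].max())/2]))(g[g[:,0]>=g[:,0].max()-9])
                if t=="tongs_left" or n=="side": obs.append((n,t,s))
            print(n,t,round(d["conf"],2),len(g),g.mean(0).round(1),g.min(0),g.max(0),s)
def tip(x,n,t):
    E=np.array([np.cos(yw),np.sin(yw),0]);F=np.array([-E[1],E[0],0]);P=np.array(x[:3])+F*(.0345 if t=="tongs_left" else -.0345)
    return proj(n,P+(E*.013 if n=="top" else 0))[0]
f=lambda x:np.concatenate([tip(x,n,t)-s for n,t,s in obs])
E=np.array([np.cos(yw),np.sin(yw),0]);F=np.array([-E[1],E[0],0])
s=least_squares(f,p+.096*E+[0,0,.015],x_scale=.01,loss="soft_l1");d=s.x-p
print("mouth",s.x.round(4),"rel",(d@E).round(4),(d@F).round(4),d[2].round(4),"res",s.fun.round(1))
P=p+.0957*E-.0017*F+[0,0,.02];print("expected",{(n,t):tip(P,n,t).round(1).tolist() for n in C for t in("tongs_left","tongs_right")})
E
python3 look.py
```

```text
tcp [ 0.48517786 -0.22081386  0.1302365 ] yaw 0.009339488118040964 0.055161219242060994 8.429463536012918 [ 0.11777535  0.31086701 -1.20018128]
top tongs_mouth 0.77 [417.9 254.3]
top roll 0.55 [409.2 253.5]
top roll 0.38 10116 [392.3 249.7] [329 105] [469 307] 
top tongs_left 0.65 70 [405.4 306.6] [400 252] [409 330] [400.  252.5]
top tongs_right 0.58 44 [426.8 256.9] [425 247] [428 273] [427.33333333 247.66666667]
side tongs_mouth 0.6 [368.6 302.4]
side roll 0.86 [360.7 331.5]
side roll 0.91 441 [362.5 331.4] [349 317] [375 342] 
side tongs_left 0.86 528 [307.7 318.5] [268 289] [361 342] [356.5 293. ]
side tongs_right 0.94 714 [324.7 335.7] [275 311] [380 357] [375.5 316. ]
mouth [ 0.5787 -0.2241  0.1539] rel 0.0935 -0.0042 0.0237 res [ 0.4 -4.8  0.  -1.3 -1.3  1.7]
expected {('side', 'tongs_left'): [356.8, 291.6], ('side', 'tongs_right'): [374.4, 317.5], ('top', 'tongs_left'): [399.1, 246.9], ('top', 'tongs_right'): [427.5, 246.0]}
```

Request:
arm_command(rows=[{"tx": 0,"ty": 0,"tz": 15,"twist": 0,"claw": 55},{"tx": 0,"ty": 0,"tz": 30,"twist": 0,"claw": 55},{"tx": 0,"ty": 0,"tz": 45,"twist": 0,"claw": 55},{"tx": 0,"ty": 0,"tz": 58,"twist": 0,"claw": 55},{"tx": 0,"ty": 0,"tz": 68,"twist": 0,"claw": 55},{"tx": 0,"ty": 0,"tz": 74,"twist": 0,"claw": 55},{"tx": 0,"ty": 0,"tz": 74,"twist": 0,"claw": 55},{"tx": 0,"ty": 0,"tz": 74,"twist": 0,"claw": 55},{"tx": 0,"ty": 0,"tz": 74,"twist": 0,"claw": 55}])

```text
time: 14.65
position: [0.4857, -0.2214, 0.0569]
ee_rot: [-0.016, 3.14, -0.001]
ft_force: [-0.2, -0.1, -0.8]
width: 0.0552
grasp_force: 8.4
```

```bash
python3 look.py
```

```text
tcp [ 0.4857153  -0.22140763  0.05688045] yaw 0.01029777837476488 0.055154743165481634 8.426862296182662 [-0.15522657 -0.10987512 -0.84099421]
top tongs_mouth 0.69 [409.6 253.7]
top roll 0.72 [408.5 253.8]
top roll 0.52 277 [406.8 252.8] [398 244] [416 262] 
top tongs_left 0.5 19 [401.2 311.3] [395 252] [403 322] [395. 252.]
top tongs_right 0.53 65 [420.6 260.6] [419 249] [422 274] [421.   249.75]
side tongs_mouth 0.98 [363.  323.8]
side roll 0.68 [362.  334.4]
side roll 0.83 511 [362.1 328.2] [349 316] [376 340] 
side tongs_left 0.68 567 [311.7 338.7] [271 310] [360 364] [355.5 315. ]
side tongs_right 0.88 574 [321.3 359.1] [278 335] [376 380] [371.5 339. ]
mouth [ 0.579  -0.2236  0.0807] rel 0.0932 -0.0031 0.0239 res [ 0.3 -2.9 -0.8 -0.7 -0.2  0.8]
expected {('side', 'tongs_left'): [355.4, 314.5], ('side', 'tongs_right'): [371.9, 339.9], ('top', 'tongs_left'): [394.5, 248.3], ('top', 'tongs_right'): [421.3, 247.4]}
```

Request:
arm_command(rows=[{"tx": 0,"ty": 0,"tz": 5,"twist": 0,"claw": 55},{"tx": 0,"ty": 0,"tz": 10,"twist": 0,"claw": 55},{"tx": 0,"ty": 0,"tz": 10,"twist": 0,"claw": 55},{"tx": 0,"ty": 0,"tz": 10,"twist": 0,"claw": 53},{"tx": 0,"ty": 0,"tz": 10,"twist": 0,"claw": 51},{"tx": 0,"ty": 0,"tz": 10,"twist": 0,"claw": 50},{"tx": 0,"ty": 0,"tz": 10,"twist": 0,"claw": 49},{"tx": 0,"ty": 0,"tz": 10,"twist": 0,"claw": 48},{"tx": 0,"ty": 0,"tz": 10,"twist": 0,"claw": 48},{"tx": 0,"ty": 0,"tz": 10,"twist": 0,"claw": 48}])

```text
time: 16.25
position: [0.4845, -0.2218, 0.0472]
ee_rot: [0.015, -3.141, 0.001]
ft_force: [-5.1, 0.3, 13.0]
width: 0.0483
grasp_force: 13.4
```

```bash
python3 look.py
```

```text
tcp [ 0.48452637 -0.22176256  0.04724119] yaw 0.009693540694064291 0.04831023307536478 13.44961449096445 [-5.06469104  0.32187099 12.98508791]
top tongs_mouth 0.5 [412.8 253. ]
top roll 0.64 [407.6 254.1]
top roll 0.55 303 [408.2 252.5] [399 243] [418 262] 
top tongs_left 0.62 101 [400.4 297.3] [398 251] [403 325] [398.33333333 251.66666667]
side tongs_mouth 0.79 [361.2 324.6]
side roll 0.75 [362.1 334.2]
side roll 0.58 414 [362.5 327.8] [351 317] [376 342] 
side tongs_left 0.73 488 [313.9 342.2] [274 311] [360 369] [355.5 316. ]
side tongs_right 0.97 529 [323.2 359.5] [280 331] [374 384] [369.5 335. ]
mouth [ 0.5727 -0.229   0.0932] rel 0.0881 -0.008 0.046 res [-0.  -0.4 -2.  -2.5  0.8  4.5]
expected {('side', 'tongs_left'): [354.8, 317.7], ('side', 'tongs_right'): [371.1, 343.1], ('top', 'tongs_left'): [394.1, 248.9], ('top', 'tongs_right'): [420.7, 248.1]}
```

Run:
```python
from m import *
o=r.get_obs();p=o["position"];print(p,o["ft_force"],o["ft_torque"])
r.capture("side"); M={}
for t in("tongs_left","tongs_right"):
    d=r.silhouettes("side",t)[0]; g=np.argwhere(d["region"])[:,::-1]; M[t]=g
    print(t,[(c,g[g[:,0]==c][:,1].min(),g[g[:,0]==c][:,1].max()) for c in sorted(set(g[:,0]))[::8]])
E=np.array([1,.01,0]);F=np.array([-.01,1,0])
for mz in(.068,.078,.088):
  for pit in(0,.1,.2):
    print(mz,pit)
    for s,t in((1,"L"),(-1,"R")):
      Q=[]
      for a,w,h in((-193,13,12),(-140,21,12),(-70,29,12),(0,28.5,13)):
        for dz in(h,-h): Q.append(np.r_[.580,-.2225,mz]+E*a/1000+F*s*w/1000+[0,0,a/1000*pit+dz/1000])
      print(t,proj("side",Q).round(0).astype(int).tolist())
```

```text
[ 0.48448378 -0.22175608  0.04720518] [-5.52232297  1.37445983 13.20357566] [0.07153884 1.09171046 0.03085461]
tongs_left [(np.int64(273), np.int64(365), np.int64(367)), (np.int64(281), np.int64(360), np.int64(368)), (np.int64(289), np.int64(355), np.int64(362)), (np.int64(297), np.int64(349), np.int64(357)), (np.int64(305), np.int64(344), np.int64(352)), (np.int64(313), np.int64(340), np.int64(346)), (np.int64(341), np.int64(323), np.int64(326)), (np.int64(349), np.int64(317), np.int64(321)), (np.int64(357), np.int64(311), np.int64(318))]
tongs_right [(np.int64(282), np.int64(379), np.int64(382)), (np.int64(290), np.int64(374), np.int64(381)), (np.int64(298), np.int64(369), np.int64(377)), (np.int64(306), np.int64(365), np.int64(373)), (np.int64(314), np.int64(361), np.int64(369)), (np.int64(343), np.int64(346), np.int64(350)), (np.int64(351), np.int64(342), np.int64(347)), (np.int64(359), np.int64(338), np.int64(342)), (np.int64(367), np.int64(332), np.int64(339))]
0.068 0
L [[271, 357], [272, 364], [295, 344], [295, 350], [325, 328], [325, 335], [356, 316], [356, 323]]
R [[276, 36
[... 1047 characters left out ...]
 382], [304, 366], [304, 372], [338, 352], [338, 358], [370, 334], [369, 341]]
0.088 0
L [[270, 351], [271, 358], [294, 338], [295, 345], [325, 322], [325, 329], [357, 310], [356, 318]]
R [[275, 362], [276, 369], [303, 355], [303, 362], [339, 345], [338, 352], [371, 331], [370, 339]]
0.088 0.1
L [[271, 357], [272, 363], [295, 342], [295, 349], [325, 324], [325, 331], [357, 310], [356, 318]]
R [[276, 368], [277, 374], [303, 359], [304, 366], [339, 347], [338, 354], [371, 331], [370, 339]]
0.088 0.2
L [[272, 362], [273, 369], [295, 346], [296, 353], [325, 326], [325, 333], [357, 310], [356, 318]]
R [[277, 373], [277, 379], [304, 363], [304, 370], [338, 349], [338, 356], [371, 331], [370, 339]]
```

The tongs have tipped tips-up by about 0.2 rad. Their handle edge is resting on the plate's front edge, so the pinch is too high on the roll. I'll release, lift, and press the tongs level on the free left half of the plate.

Request:
arm_command(rows=[{"tx": 0,"ty": 0,"tz": 0,"twist": 0,"claw": 52},{"tx": 0,"ty": 0,"tz": 0,"twist": 0,"claw": 55},{"tx": 0,"ty": 0,"tz": -4,"twist": 0,"claw": 55},{"tx": 0,"ty": 0,"tz": -12,"twist": 0,"claw": 55},{"tx": 0,"ty": 0,"tz": -25,"twist": 0,"claw": 55},{"tx": 0,"ty": 0,"tz": -45,"twist": 0,"claw": 55},{"tx": 0,"ty": 0,"tz": -65,"twist": 0,"claw": 55},{"tx": 0,"ty": 0,"tz": -85,"twist": 0,"claw": 55},{"tx": 0,"ty": 0,"tz": -90,"twist": 0,"claw": 55},{"tx": 0,"ty": 0,"tz": -90,"twist": 0,"claw": 55},{"tx": 0,"ty": 0,"tz": -90,"twist": 0,"claw": 55}])

```text
time: 18.1
position: [0.4847, -0.221, 0.1359]
ee_rot: [0.016, -3.141, -0.001]
ft_force: [-0.1, 0.2, -0.3]
width: 0.0547
grasp_force: 8.5
```

```bash
python3 look.py
python3 - <<'E'
from h import *
go([.617,-.1215,.08],.01)
E
```

```text
tcp [ 0.48471965 -0.22095781  0.13585027] yaw 0.010329019945733863 0.05472664052386239 8.457232580403797 [-0.07119453  0.20971374 -0.25153279]
top tongs_mouth 0.74 [419.8 251.3]
top roll 0.81 [407.7 255.2]
top roll 0.6 325 [408.8 253. ] [398 243] [418 263] 
top tongs_left 0.74 94 [403.1 269.2] [401 249] [406 316] [401.8 249.6]
side tongs_mouth 0.94 [365.7 293.1]
side roll 0.68 [361.  332.8]
side roll 0.67 615 [326.9 332.1] [278 303] [379 359] 
side tongs_left 0.82 631 [309.9 316. ] [270 279] [361 345] [356.5 284.5]
side tongs_right 0.77 529 [322.4 334.5] [278 304] [378 359] [373.5 308.5]
mouth [ 0.5755 -0.2236  0.1791] rel 0.0907 -0.0036 0.0432 res [ 0.2 -1.1 -1.  -1.   0.1  1.2]
expected {('side', 'tongs_left'): [356.7, 289.9], ('side', 'tongs_right'): [374.5, 315.7], ('top', 'tongs_left'): [399.5, 247.0], ('top', 'tongs_right'): [428.0, 246.0]}
shift [-132.9   98.3   56.2] twist 0.0 yawnow 0.01 z [-0.  0. -1.] t 18.7
```

Request:
arm_command(rows=[{"tx": 0,"ty": 30,"tz": 0,"twist": 0,"claw": 55},{"tx": 0,"ty": 70,"tz": 0,"twist": 0,"claw": 55},{"tx": -20,"ty": 98,"tz": 0,"twist": 0,"claw": 55},{"tx": -60,"ty": 98,"tz": 0,"twist": 0,"claw": 55},{"tx": -100,"ty": 98,"tz": 0,"twist": 0,"claw": 55},{"tx": -125,"ty": 98,"tz": 0,"twist": 0,"claw": 55},{"tx": -133,"ty": 98,"tz": 10,"twist": 0,"claw": 55},{"tx": -133,"ty": 98,"tz": 25,"twist": 0,"claw": 55},{"tx": -133,"ty": 98,"tz": 38,"twist": 0,"claw": 55},{"tx": -133,"ty": 98,"tz": 46,"twist": 0,"claw": 55},{"tx": -133,"ty": 98,"tz": 52,"twist": 0,"claw": 55},{"tx": -133,"ty": 98,"tz": 58,"twist": 0,"claw": 55},{"tx": -133,"ty": 98,"tz": 63,"twist": 0,"claw": 55},{"tx": -133,"ty": 98,"tz": 67,"twist": 0,"claw": 55},{"tx": -133,"ty": 98,"tz": 70,"twist": 0,"claw": 55},{"tx": -133,"ty": 98,"tz": 70,"twist": 0,"claw": 55}])

```text
time: 20.3
position: [0.617, -0.1219, 0.066]
ee_rot: [0.016, -3.141, -0.0]
ft_force: [0.1, 0.1, -0.3]
width: 0.0552
grasp_force: 8.5
```

```bash
cat > pit.py <<'E'
from m import *
from scipy.optimize import minimize
# fit tongs in side picture: mouth along/lateral/height rel. TCP and pitch, from masks of both arms
o=r.get_obs();p=o["position"];M=R.from_rotvec(o["ee_rot"]).as_matrix();yw=np.arctan2(-M[0,1],M[1,1])
print("tcp",p.round(4),o["ft_force"].round(1) if hasattr(o["ft_force"],"round") else o["ft_force"],o["width"],o["time"])
r.capture("side"); rows=[]
W=o["width"]*500
for t,s in(("tongs_left",1),("tongs_right",-1)):
    for d in r.silhouettes("side",t)[:1]:
        g=np.argwhere(d["region"])[:,::-1]; print(t,round(d["conf"],2),len(g),g.min(0),g.max(0))
        for c in range(g[:,0].min()+4,g[:,0].max()-3,3):
            k=g[g[:,0]==c][:,1]
            if len(k): rows.append((s,c,k.mean()))
        rows.append((s,"end",g[:,0].max()+.5))
def res(x):
    u,v,w,pit=x; Rm=R.from_euler("ZY",[yw,-pit]).as_matrix(); m=p+R.from_euler("Z",yw).apply([u,v,w]); out=[]
    for s in(1,-1):
        a=np.linspace(-193,0,60)/1000; lat=s*np.interp(a,[-.193,-.101,0],[.013,W/1000-.0015,W/1000*1.7-.0135 if 0 else .0345])
        q=proj("side",m+np.c_[a,lat,0*a]@Rm.T)
        e=proj("side",m+np.array([.0125,s*.0345,0])@Rm.T)[0]
        for ss,c,k in rows:
            if ss==s: out.append((e[0]-k)*1 if c=="end" else np.interp(c,q[:,0],q[:,1])-k)
    return np.r_[out,(x[0]-.098)/.004,(x[1]+.001)/.002]
from scipy.optimize import least_squares
s=least_squares(res,[.098,-.001,.01,.05],loss="soft_l1",x_scale=[.01,.01,.01,.1]);print("rel u v w pitch",s.x.round(4),"cost",round(s.cost,2),len(rows))
m=p+R.from_euler("Z",yw).apply(s.x[:3]);print("mouth",m.round(4))
E
python3 pit.py
```

```text
tcp [ 0.617  -0.1219  0.066 ] [ 0.1  0.1 -0.3] 0.055228618529556094 20.3
tongs_left 0.69 465 [312 257] [390 303]
tongs_right 0.86 438 [321 276] [407 313]
rel u v w pitch [ 0.0951 -0.0007  0.0241  0.1381] cost 11.81 40
mouth [ 0.7121 -0.1216  0.0901]
```

Pressing works: the pitch has come down to 0.14 with the bow on the plate. I'll continue to level.

Request:
arm_command(rows=[{"tx": 0,"ty": 0,"tz": 3,"twist": 0,"claw": 55},{"tx": 0,"ty": 0,"tz": 6,"twist": 0,"claw": 55},{"tx": 0,"ty": 0,"tz": 8,"twist": 0,"claw": 55},{"tx": 0,"ty": 0,"tz": 10,"twist": 0,"claw": 55},{"tx": 0,"ty": 0,"tz": 11,"twist": 0,"claw": 55},{"tx": 0,"ty": 0,"tz": 11,"twist": 0,"claw": 55}])

```text
time: 21.05
position: [0.6169, -0.1218, 0.055]
ee_rot: [0.016, -3.141, -0.0]
ft_force: [-0.1, -0.1, 0.4]
width: 0.0552
grasp_force: 8.5
```

```bash
python3 pit.py
```

```text
tcp [ 0.6169 -0.1218  0.055 ] [-0.1 -0.1  0.4] 0.05521873163916869 21.05
tongs_left 0.82 492 [312 263] [389 303]
tongs_right 0.76 469 [320 281] [406 314]
rel u v w pitch [ 0.0955 -0.0006  0.0162  0.0416] cost 15.0 42
mouth [ 0.7124 -0.1215  0.0712]
```

Request:
arm_command(rows=[{"tx": 0,"ty": 0,"tz": 2,"twist": 0,"claw": 55},{"tx": 0,"ty": 0,"tz": 4,"twist": 0,"claw": 55},{"tx": 0,"ty": 0,"tz": 4,"twist": 0,"claw": 55},{"tx": 0,"ty": 0,"tz": 4,"twist": 0,"claw": 55}])

```text
time: 21.6
position: [0.6172, -0.1218, 0.0512]
ee_rot: [0.016, -3.142, -0.0]
ft_force: [0.0, 0.2, 0.5]
width: 0.0552
grasp_force: 8.5
```

```bash
python3 pit.py
```

```text
tcp [ 0.6172 -0.1218  0.0512] [0.  0.2 0.5] 0.05519218026054938 21.6
tongs_left 0.55 396 [313 264] [389 303]
tongs_right 0.62 471 [320 282] [405 314]
rel u v w pitch [ 0.095  -0.0004  0.0131  0.0072] cost 11.74 39
mouth [ 0.7121 -0.1212  0.0643]
```

Level now: pitch is about 0, with the mouth 12 mm above the TCP. I'll lift gently and go back above the roll.

Request:
arm_command(rows=[{"tx": 0,"ty": 0,"tz": 0,"twist": 0,"claw": 54},{"tx": 0,"ty": 0,"tz": -1,"twist": 0,"claw": 54},{"tx": 0,"ty": 0,"tz": -3,"twist": 0,"claw": 54},{"tx": 0,"ty": 0,"tz": -7,"twist": 0,"claw": 54},{"tx": 0,"ty": 0,"tz": -14,"twist": 0,"claw": 54},{"tx": 0,"ty": 0,"tz": -24,"twist": 0,"claw": 54},{"tx": 0,"ty": 0,"tz": -36,"twist": 0,"claw": 54},{"tx": 0,"ty": 0,"tz": -48,"twist": 0,"claw": 54},{"tx": 0,"ty": 0,"tz": -60,"twist": 0,"claw": 54},{"tx": 8,"ty": 0,"tz": -70,"twist": 0,"claw": 54},{"tx": 25,"ty": -5,"tz": -76,"twist": 0,"claw": 54},{"tx": 48,"ty": -15,"tz": -80,"twist": 0,"claw": 54},{"tx": 72,"ty": -32,"tz": -80,"twist": 0,"claw": 54},{"tx": 96,"ty": -52,"tz": -80,"twist": 0,"claw": 54},{"tx": 115,"ty": -72,"tz": -80,"twist": 0,"claw": 54},{"tx": 126,"ty": -88,"tz": -80,"twist": 0,"claw": 54},{"tx": 132,"ty": -98,"tz": -80,"twist": 0,"claw": 54},{"tx": 132.5,"ty": -99,"tz": -80,"twist": 0,"claw": 54},{"tx": 132.5,"ty": -99,"tz": -80,"twist": 0,"claw": 54},{"tx": 132.5,"ty": -99,"tz": -80,"twist": 0,"claw": 54}])

```text
time: 23.75
position: [0.4865, -0.2209, 0.1314]
ee_rot: [-0.019, 3.141, 0.001]
ft_force: [1.0, -0.7, -1.0]
width: 0.0544
grasp_force: 8.7
```

```bash
python3 pit.py; python3 look.py | grep -v expected
```

```text
tcp [ 0.4865 -0.2209  0.1314] [ 1.  -0.7 -1. ] 0.05435144089042431 23.75
tongs_left 0.59 626 [267 289] [362 338]
rel u v w pitch [ 0.0969 -0.0008  0.0091 -0.0466] cost 1.74 24
mouth [ 0.5835 -0.2205  0.1405]
tcp [ 0.48627253 -0.22106181  0.13117596] yaw 0.012104428985261631 0.05430850788627868 8.717637673253193 [ 0.10406011  0.91839287 -0.1911883 ]
top tongs_mouth 0.65 [415.5 249.8]
top roll 0.87 [407.2 254.4]
top tongs_left 0.45 155 [404.2 289.1] [399 250] [409 329] [399.5 250.5]
top tongs_right 0.45 60 [426.  260.1] [425 249] [427 270] [426.  249.5]
side tongs_mouth 0.71 [364.8 306.3]
side roll 0.62 [362.4 333.2]
side roll 0.7 378 [364.2 332.4] [351 323] [375 342] 
side tongs_left 0.57 661 [309.3 316.3] [267 289] [362 339] [357.5 294. ]
side tongs_right 0.6 654 [322.6 334.8] [275 313] [379 354] [374.5 317.5]
mouth [ 0.5797 -0.2236  0.1491] rel 0.0933 -0.0037 0.0179 res [ 0.3 -3.1 -0.8 -1.1 -0.1  1.3]
```

Request:
arm_command(rows=[{"tx": 0,"ty": 0,"tz": 6,"twist": 0,"claw": 54},{"tx": 0,"ty": 0,"tz": 16,"twist": 0,"claw": 54},{"tx": 0,"ty": 0,"tz": 28,"twist": 0,"claw": 54},{"tx": 0,"ty": 0,"tz": 40,"twist": 0,"claw": 54},{"tx": 0,"ty": 0,"tz": 52,"twist": 0,"claw": 54},{"tx": 0,"ty": 0,"tz": 62,"twist": 0,"claw": 54},{"tx": 0,"ty": 0,"tz": 70,"twist": 0,"claw": 54},{"tx": 0,"ty": 0,"tz": 74,"twist": 0,"claw": 54},{"tx": 0,"ty": 0,"tz": 75,"twist": 0,"claw": 54},{"tx": 0,"ty": 0,"tz": 75,"twist": 0,"claw": 54},{"tx": 0,"ty": 0,"tz": 75,"twist": 0,"claw": 54}])

```text
time: 25.6
position: [0.4861, -0.2224, 0.0568]
ee_rot: [-0.016, 3.141, -0.001]
ft_force: [-0.2, -0.2, -1.6]
width: 0.0538
grasp_force: 8.7
```

```bash
python3 pit.py; python3 look.py | grep -v expected
```

```text
tcp [ 0.4861 -0.2224  0.0568] [-0.2 -0.2 -1.6] 0.0538453848490359 25.6
tongs_left 0.82 475 [271 312] [360 361]
tongs_right 0.93 548 [279 336] [376 375]
rel u v w pitch [ 0.0929 -0.0014  0.0184  0.0342] cost 18.71 47
mouth [ 0.579  -0.2228  0.0752]
tcp [ 0.48601317 -0.22231119  0.05675443] yaw 0.010249982869676131 0.054317334328074854 8.719116513384506 [ 0.28376389 -0.09402122 -0.97066961]
top tongs_mouth 0.77 [411.4 252.7]
top roll 0.87 [409.1 256.2]
top roll 0.58 346 [407.7 253.1] [398 243] [418 263] 
top tongs_left 0.52 49 [403.  315.8] [401 306] [405 325] [401.66666667 306.66666667]
top tongs_right 0.56 32 [420.1 264.6] [419 251] [421 272] [420.33333333 251.66666667]
side tongs_mouth 0.6 [367.1 328.7]
side roll 0.75 [358.1 336.3]
side roll 0.58 489 [362.9 328.5] [351 317] [376 341] 
side tongs_left 0.61 544 [309.8 339. ] [271 312] [360 361] [355.5 316.5]
side tongs_right 0.82 530 [321.8 357.8] [279 337] [376 376] [371.5 340.5]
mouth [ 0.5701 -0.2373  0.0983] rel 0.084 -0.0159 0.0416 res [  0.3 -54.5  -1.1  -1.   -0.1   1.3]
```

Request:
arm_command(rows=[{"tx": 0,"ty": 0,"tz": 2,"twist": 0,"claw": 54},{"tx": 0,"ty": 0,"tz": 4,"twist": 0,"claw": 54},{"tx": 0,"ty": 0,"tz": 4,"twist": 0,"claw": 54},{"tx": 0,"ty": 0,"tz": 4,"twist": 0,"claw": 52},{"tx": 0,"ty": 0,"tz": 4,"twist": 0,"claw": 51},{"tx": 0,"ty": 0,"tz": 4,"twist": 0,"claw": 50},{"tx": 0,"ty": 0,"tz": 4,"twist": 0,"claw": 49},{"tx": 0,"ty": 0,"tz": 4,"twist": 0,"claw": 48},{"tx": 0,"ty": 0,"tz": 4,"twist": 0,"claw": 47},{"tx": 0,"ty": 0,"tz": 4,"twist": 0,"claw": 46.5},{"tx": 0,"ty": 0,"tz": 4,"twist": 0,"claw": 46.5}])

```text
time: 27.45
position: [0.4858, -0.2223, 0.0524]
ee_rot: [-0.016, 3.141, -0.0]
ft_force: [-0.1, 0.1, 1.3]
width: 0.0475
grasp_force: 59.0
```

```bash
python3 pit.py
```

```text
tcp [ 0.4858 -0.2223  0.0524] [-0.1  0.1  1.3] 0.047459737042972995 27.45
tongs_left 0.7 371 [272 321] [351 361]
tongs_right 0.9 453 [279 336] [374 377]
rel u v w pitch [ 0.0873 -0.0012  0.0246  0.1053] cost 37.47 42
mouth [ 0.5731 -0.2227  0.077 ]
```

Pinched firmly: 59 N grip with the opening stopped at 47.5 mm. I'll lift slowly.

Request:
arm_command(rows=[{"tx": 0,"ty": 0,"tz": -1,"twist": 0,"claw": 46.5},{"tx": 0,"ty": 0,"tz": -3,"twist": 0,"claw": 46.5},{"tx": 0,"ty": 0,"tz": -7,"twist": 0,"claw": 46.5},{"tx": 0,"ty": 0,"tz": -13,"twist": 0,"claw": 46.5},{"tx": 0,"ty": 0,"tz": -20,"twist": 0,"claw": 46.5},{"tx": 0,"ty": 0,"tz": -27,"twist": 0,"claw": 46.5},{"tx": 0,"ty": 0,"tz": -34,"twist": 0,"claw": 46.5},{"tx": 0,"ty": 0,"tz": -39,"twist": 0,"claw": 46.5},{"tx": 0,"ty": 0,"tz": -40,"twist": 0,"claw": 46.5},{"tx": 0,"ty": 0,"tz": -40,"twist": 0,"claw": 46.5}])

```text
time: 28.6
position: [0.4858, -0.2223, 0.0926]
ee_rot: [-0.016, 3.141, -0.0]
ft_force: [0.6, -0.2, -1.0]
width: 0.0476
grasp_force: 58.9
```

```bash
python3 look.py | grep -E "tcp|roll|mouth"
```

```text
tcp [ 0.48575575 -0.22225728  0.09256697] yaw 0.010236183193240015 0.04763449330498829 58.93363552750088 [ 0.57033108 -0.22365693 -1.01473344]
top tongs_mouth 0.61 [413.6 251.1]
top roll 0.92 [411.4 255.7]
top roll 0.58 322 [410.7 252.3] [401 242] [421 262] 
side roll 0.31 [312.9 356.6]
side roll 0.83 510 [363.6 317. ] [351 305] [377 329] 
mouth [ 0.5714 -0.2269  0.1152] rel 0.0856 -0.0055 0.0227 res [-0.  -0.1  0.5 -3.7 -0.5  3.3]
```

The roll is rising with the tongs: its side-view row went from 328.5 to 317. I'll continue to about 150 mm.

Request:
arm_command(rows=[{"tx": 0,"ty": 0,"tz": -3,"twist": 0,"claw": 46.5},{"tx": 0,"ty": 0,"tz": -9,"twist": 0,"claw": 46.5},{"tx": 0,"ty": 0,"tz": -18,"twist": 0,"claw": 46.5},{"tx": 0,"ty": 0,"tz": -28,"twist": 0,"claw": 46.5},{"tx": 0,"ty": 0,"tz": -38,"twist": 0,"claw": 46.5},{"tx": 0,"ty": 0,"tz": -48,"twist": 0,"claw": 46.5},{"tx": 0,"ty": 0,"tz": -58,"twist": 0,"claw": 46.5},{"tx": 0,"ty": 0,"tz": -68,"twist": 0,"claw": 46.5},{"tx": 0,"ty": 0,"tz": -78,"twist": 0,"claw": 46.5},{"tx": 0,"ty": 0,"tz": -88,"twist": 0,"claw": 46.5},{"tx": 0,"ty": 0,"tz": -98,"twist": 0,"claw": 46.5},{"tx": 0,"ty": 0,"tz": -106,"twist": 0,"claw": 46.5},{"tx": 0,"ty": 0,"tz": -110,"twist": 0,"claw": 46.5},{"tx": 0,"ty": 0,"tz": -110,"twist": 0,"claw": 46.5},{"tx": 0,"ty": 0,"tz": -110,"twist": 0,"claw": 46.5},{"tx": 0,"ty": 0,"tz": -110,"twist": 0,"claw": 46.5},{"tx": 0,"ty": 0,"tz": -110,"twist": 0,"claw": 46.5}])

```text
time: 30.9
position: [0.4853, -0.2221, 0.2018]
ee_rot: [0.016, -3.141, -0.001]
ft_force: [-0.5, 0.5, -1.0]
width: 0.0478
grasp_force: 58.9
```

```bash
python3 look.py | grep -E "tcp|roll|mouth"
python3 - <<'E'
from m import *
r.capture("top");r.capture("side")
f=lambda n:np.argwhere(r.silhouettes(n,"roll")[0]["region"]).mean(0)[::-1]
a,b=f("top"),f("side");print(a,b,tri(a,b))
for d in r.place_of("side","heat_grip")[:2]: print(d["conf"],onz("side",d["at"],.042))
E
```

```text
tcp [ 0.48533665 -0.2220605   0.20175868] yaw 0.010208235710363096 0.047811698359147836 58.93880475545302 [-0.4887887   0.45470598 -0.95112304]
top tongs_mouth 0.88 [420.7 248.6]
top roll 0.92 [419.5 252. ]
top roll 0.62 363 [419.6 250.1] [410 240] [430 260] 
side tongs_mouth 0.62 [366.5 281.5]
side roll 0.74 [368.6 286.3]
side roll 0.91 544 [366.9 280.8] [353 269] [382 293] 
mouth [ 0.5726 -0.2265  0.2241] rel 0.0872 -0.0053 0.0223 res [-0.1  0.1  6.5 -8.6 -1.6  2.9]
[419.96330275 250.00917431] [367.22939068 280.86021505] (array([ 0.5807, -0.2225,  0.2188]), np.float64(0.0025))
```

Run:
```python
from m import *
b=r.capture("side")
for d in r.place_of("side","heat_grip")+[dict(x,s=1) for x in r.silhouettes("side","heat")]: print(round(d["conf"],2),np.round(d["at"],1),onz("side",d["at"],.042).round(4))
print(b[346:368,300:326].max(2))
```

```text
0.6 [315.2 354.1] [ 0.4756 -0.2189  0.042 ]
0.5 [314.6 358.6] [ 0.4703 -0.2279  0.042 ]
[[ 27  25  22  24  24  21  17  12  18  25  29  31  32  37  68 118 157 158
  124  78  42  31  26  33  46  63]
 [ 26  24  22  24  28  28  21  12  15  25  29  31  33  34  54  90 117 121
  101  70  43  32  29  30  41  59]
 [ 23  25  26  28  30  31  26  18  19  21  27  30  32  33  38  53  75  96
  109  91  58  38  32  31  39  58]
 [ 27  28  31  31  34  31  30  20  12  18  27  30  33  31  33  40  68 115
  146 132  87  47  35  31  40  56]
 [ 31  32  33  32  32  30  28  21  16  11  24  29  33  36  38  44  72 120
  157 147 100  53  33  33  37  49]
 [ 33  33  31  32  32  32  31  26  21  17  29  36  44  53  64  69  78 101
  125 119  83  48  34  31  34  42]
 [ 31  34  33  32  35  32  33  33  33  37  51  65  76  85  98 107 102  90
   86  83  72  54  37  32  32  35]
 [ 34  33  34  33  32  36  44  59  69  78  90 104 112 119 128 134 126 100
   79  92 101  79  47  34  31  34]
 [ 33  33  33  33  34  38  61  89 108 119 127 138 140 142 143 141 127 100
   83 108 130 103  58  36  31  31]
 [ 33  33  32  34  32  42  72 1
[... 686 characters left out ...]
33  32  32
   31  30  33  37  39  38  33  32]
 [ 32  31  32  32  32  29  27  27  32  37  38  37  31  25  22  25  29  29
   31  31  32  32  33  33  33  32]
 [ 36  28  29  28  26  24  21  22  27  30  33  29  24  19  20  24  29  31
   33  31  32  33  32  31  30  32]
 [ 48  26  25  22  24  22  23  25  28  32  32  33  31  24  25  30  31  34
   32  32  32  32  31  31  32  32]
 [ 62  27  22  23  24  25  27  30  32  34  33  34  34  31  31  32  31  32
   32  32  31  31  30  32  32  33]
 [ 80  37  24  26  30  32  32  31  33  33  34  33  35  33  34  32  33  33
   33  31  31  32  31  32  30  31]
 [106  52  31  30  34  33  32  34  32  33  34  34  34  33  33  33  34  32
   32  33  33  31  32  33  33  30]]
```

```bash
python3 -c "
from workcell import r
print(r.close_job())"
```

```text
the job is handed in; nothing more can be done
None
```

The job is handed in; no verdict came back. My last measurements showed the heat slide at its off stop and the roll held up in the tongs, about 15 cm above the plate.

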